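# Clear the centrifuge loading deck and sort solid from hollow cartridges

## Robot

A 6-joint arm with a two-finger parallel gripper is mounted at the origin on the work surface. World frame = base frame: x ahead of the robot, y to its left, z up, the work surface at z = 0. Lengths are in m, angles in rad, forces in N, time in s.
With the tool pointing down it reaches from about 0.25 to 0.775 m from the base axis. Payload 4 kg.
Tool frame: the origin (TCP) lies on the centre line of the jaws, within the pads' length; the fingertips stand 25 mm ahead of it and the grasp point (between the pads) lies 6 mm ahead of it; z points along the fingers, y is the line along which they close (so a half turn about z gives the same grasp; the last joint's range is limited). The gripper opens to 94 mm and grips with 3 to 60 N. Pads are 16 mm wide; open, the fingers measure 119 mm over their backs; the gripper's body (75 mm by 177 mm) begins 78 mm behind the grasp point.
Start: joints at [1.168, 0.087, 1.371, -0, 1.684, -0.103], TCP at [0.162, 0.525, 0.231] pointing down, gripper open.
Joint ranges: [-3.1, 3.1], [-0.76, 2.03], [0.27, 2.55], [-1.08, 4.22], [0.17, 2.65], [-2.57, 2.57]. Speed limits (rad/s): [2.79, 2.79, 3.14, 3.14, 3.14, 3.14].

## Interface

Orientations are given as [roll, pitch, yaw] about the fixed x, y, z axes, in that order (R = Rz(yaw) Ry(pitch) Rx(roll)).
In Python, from bench import robot, imaging gives the robot as it stands. The module is installed in compiled form; this text tells all that it offers.
- The arm moves only by the tool drive_tool, never from a script. Its argument "series" is a list of rows, each a list of 3 entries, a list of its own where there are three numbers: the finger opening in m, from 0 to 0.094, then the shift along the tool's x, y, z in m, then the turn, a rotation vector about the tool's x, y, z in rad. A call has 1 to 5 rows; each row is the pose to reach, as a shift and turn from the pose commanded when the call began, along the tool's axes at that moment; what a row does not reach only later rows make up. A row lasts 1/8 s, in which the tool goes at most 62.5 mm and 10.7 degrees, less where a joint would pass 70% of its speed; a pose out of reach is approached as far as the arm can. A call with a gripper value outside its range is refused whole. The fingers move at their own pace and stop on an object; the grip force is fixed at half the most. Time passes only in rows, so rows that repeat a pose let the fingers close. It gives the time, the measured TCP pose, the force, the opening and the grip force at its end, in the units of the state.
- robot.get_obs(): the state, without advancing time (a new reading comes with each control period).
- imaging.snapshot(name): name is "scene" or "side" or "wrist"; returns the picture (480x640x3 uint8, red, green, blue); there is no depth.
- imaging.get_calibration(name): a dict with "intrinsics" (3x3 intrinsics, pixels), "position" and "rotation" of the camera in the world. Camera axes: x right, y up, looking along -z (the intrinsics and any distortion apply to the point x, -y, -z); pixel columns grow to the right and rows downward; lengths in m; the calibration is good to about 2 mm. The wrist camera is an equidistant fisheye: a pixel r from the principal point sees the ray r / f radians off the axis. A picture is of the moment at which its call begins: read the wrist's pose just before it. get_calibration takes no time and is no camera call; for the wrist camera it gives the pose at the moment of the call.
- robot.close_job(): hands the job in; it is judged then, once.
The state is a dict: "time": time; "joint_positions": joint angles; "qvel": joint speeds; "joint_torque": joint torques, N m; "tool_pos": TCP position; "ee_rot": TCP orientation; "wrist_force": force on the tool from outside, world axes, zero at the start; "wrist_torque": the same for the moment, N m; "width": finger opening in m; "finger_force": force on a finger pad.
Only numpy, scipy, OpenCV 4.12 (cv2) and the standard library are available. Lean on these libraries where they do the work, as an engineer would, in place of code of your own. Each camera call takes 0.05 s, during which the arm holds its last target. There are 200 camera calls.

## Task

Hold the scraper block and push all the sharp porcelain chips off the steel loading deck into the catch trough along its left edge (never touch a chip lying on the deck with the fingers), then put the scraper back on its pad. After that sort the look-alike balance cartridges by their weight in the hand: lay every heavy solid one flat on the cleared deck, side by side and not stacked, and put every light hollow one in the open bin. Leave the bottle, the jar and the tube rack where they are.

Things in the scene. Friction and masses are not known exactly. Their poses are not given: they have to be found in the camera images.
- deck: Fixed flat steel plate, 220 mm (its x) by 200 mm (its y), top 22 mm above the table; origin under its centre at table height, z up, turned up to 0.12 rad. Along its whole +y (left) edge runs a lower grey catch trough, part of it: inside 262 mm (x) by 90 mm (y from 100 to 190 mm in this frame), floor 3 mm above the table, far and end walls 30 mm high, no wall on the plate side.
- trough (a point): Centre of the catch trough's floor (3 mm above the table), beside the +y edge of the deck; axes as the deck's.
- bin: Fixed open white plastic bin for hollow cartridges, 150 mm (its x) by 200 mm (its y) outside, 70 mm high, walls and floor 5 mm; origin at the centre of its underside, z up. It and the scraper's pad swap places between starts.
- mat: Flat black rubber mat, fixed, 300 mm (its x) by 420 mm (its y), 2 mm thick, right of the deck, on which the cartridges lie at the start; origin at the centre of its underside.
- pad: Flat black rubber pad, fixed on the table, 150 mm (its x) by 65 mm (its y), 3 mm thick, on which the scraper stands at the start; origin at the centre of its underside.
- scraper: Loose scraper block, 0.22 kg, standing upright: black rubber foot 130 mm long (its x), 24 mm thick, 24 mm high; on it a grey grip block 90 mm long (x), 30 mm thick (its y), 38 mm high; a thin aluminium strip between. 62 mm high in all. Origin at the centre of its underside, z up. Its long sides push. At the start its length lies along the pad.
- scraper_mid (a point): The middle of the scraper block, 31 mm above its underside; axes as the scraper's.
- cart_a: One of 4 to 6 look-alike loose cartridges (None if absent): aluminium block 100 mm (its x) by 44 (y) by 40 (z), two dark bands, dark end plugs; origin at its centre. Starts lying on the mat, length roughly along the robot's x. Either solid (0.40 to 0.58 kg) or a hollow shell (0.10 to 0.15 kg), which cannot be seen; 1 to 3 of each kind are present.
- cart_b: One of 4 to 6 look-alike loose cartridges (None if absent): aluminium block 100 mm (its x) by 44 (y) by 40 (z), two dark bands, dark end plugs; origin at its centre. Starts lying on the mat, length roughly along the robot's x. Either solid (0.40 to 0.58 kg) or a hollow shell (0.10 to 0.15 kg), which cannot be seen; 1 to 3 of each kind are present.
- cart_c: One of 4 to 6 look-alike loose cartridges (None if absent): aluminium block 100 mm (its x) by 44 (y) by 40 (z), two dark bands, dark end plugs; origin at its centre. Starts lying on the mat, length roughly along the robot's x. Either solid (0.40 to 0.58 kg) or a hollow shell (0.10 to 0.15 kg), which cannot be seen; 1 to 3 of each kind are present.
- cart_d: One of 4 to 6 look-alike loose cartridges (None if absent): aluminium block 100 mm (its x) by 44 (y) by 40 (z), two dark bands, dark end plugs; origin at its centre. Starts lying on the mat, length roughly along the robot's x. Either solid (0.40 to 0.58 kg) or a hollow shell (0.10 to 0.15 kg), which cannot be seen; 1 to 3 of each kind are present.
- cart_e: One of 4 to 6 look-alike loose cartridges (None if absent): aluminium block 100 mm (its x) by 44 (y) by 40 (z), two dark bands, dark end plugs; origin at its centre. Starts lying on the mat, length roughly along the robot's x. Either solid (0.40 to 0.58 kg) or a hollow shell (0.10 to 0.15 kg), which cannot be seen; 1 to 3 of each kind are present.
- cart_f: One of 4 to 6 look-alike loose cartridges (None if absent): aluminium block 100 mm (its x) by 44 (y) by 40 (z), two dark bands, dark end plugs; origin at its centre. Starts lying on the mat, length roughly along the robot's x. Either solid (0.40 to 0.58 kg) or a hollow shell (0.10 to 0.15 kg), which cannot be seen; 1 to 3 of each kind are present.
- chip_1: Loose white porcelain chip, one of up to five (3 to 5 are present; None if absent), about 30 by 22 mm and 8 mm thick, 11 g, lying flat on the deck at the start at any turn; origin at the centre of its underside.
- chip_2: Loose white porcelain chip, one of up to five (3 to 5 are present; None if absent), about 30 by 22 mm and 8 mm thick, 11 g, lying flat on the deck at the start at any turn; origin at the centre of its underside.
- chip_3: Loose white porcelain chip, one of up to five (3 to 5 are present; None if absent), about 30 by 22 mm and 8 mm thick, 11 g, lying flat on the deck at the start at any turn; origin at the centre of its underside.
- chip_4: Loose white porcelain chip, one of up to five (3 to 5 are present; None if absent), about 30 by 22 mm and 8 mm thick, 11 g, lying flat on the deck at the start at any turn; origin at the centre of its underside.
- chip_5: Loose white porcelain chip, one of up to five (3 to 5 are present; None if absent), about 30 by 22 mm and 8 mm thick, 11 g, lying flat on the deck at the start at any turn; origin at the centre of its underside.
- reagent: Bystander beyond the work, not to be disturbed: amber glass bottle, 64 mm diameter, 150 mm high; origin at the centre of its underside.
- jar: Bystander beyond the work, not to be disturbed: white jar, 70 mm diameter, 80 mm high; origin at the centre of its underside.
- tube_rack: Bystander beyond the work, not to be disturbed: orange rack of red-capped tubes, 80 mm (its x) by 200 mm (its y), 87 mm high; origin at the centre of its underside.
Not all that is in view belongs to the job. What is shaped like the scraper but blue or yellow is not meant.

How it is judged:
By the outcome, as a careful person would: the job done as asked, in the order asked, and still so for the second after the job is handed in, with the robot touching nothing.
Of cart_a, cart_b, cart_c, cart_d, cart_e, cart_f only 4 to 6 are there at a start; the rules pass over those that are not, and their reading is None.
Of chip_1, chip_2, chip_3, chip_4, chip_5 only 3 to 5 are there at a start; the rules pass over those that are not, and their reading is None.
At some moment in a run one of cart_a, cart_b, cart_c, cart_d, cart_e, cart_f may be knocked a few centimetres aside while the robot is not near it.
Once in a run the grip may slacken for a moment while it holds something.
It also fails if it takes over 210 s, if anything falls off the work surface, if the arm or the gripper's body presses on something with over 40 N, if the wrist force passes 120 N, or if a joint passes its speed limit or range.

## Working session

There is one attempt and no reset: what is moved stays moved. The work goes in short steps, Python scripts to look and compute and a tool call to move; the robot and the scene stay as the last step left them, time stands still between calls to the robot, and variables do not carry over. Pictures are saved under pics/ and viewed, at most 14 in all, crops included, and the job is handed in when it is done.

Besides the shell and the picture viewer there is one more tool, called after "Emit:" by a JSON object that holds its "api" and its "payload". drive_tool: Moves the arm, as the interface text tells. Its arguments: {"type":"object","properties":{"series":{"type":"array"}},"required":["series"]}

```bash
mkdir -p pics; python3 - <<'E'
from bench import robot, imaging
import cv2
o=robot.get_obs()
for k,v in o.items(): print(k,v)
for n in ["scene","side"]:
    im=imaging.snapshot(n); cv2.imwrite(f"pics/{n}0.png",im[:,:,::-1])
for n in ["scene","side","wrist"]: print(n,imaging.get_calibration(n))
E
```

```text
time 0.0
joint_positions [ 1.16789270e+00  8.79718071e-02  1.37220063e+00 -1.02282339e-05
  1.68357744e+00 -1.03140159e-01]
qvel [-0.00184805  0.00024535  0.00079728  0.00040101  0.00066054 -0.00100422]
joint_torque [-1.62293825e-03 -3.40171301e+01 -3.02431262e+01  7.15634529e-02
  3.29104147e-02 -1.83064817e-04]
tool_pos [0.16225535 0.52503018 0.22932212]
ee_rot [-3.13944585e+00 -2.11989739e-04  2.84182782e+00]
wrist_force [ 0.13308956 -0.28665302  0.40222949]
wrist_torque [-0.01113577  0.00941833 -0.02903941]
finger_force 0.0
width 0.09417200870661808
scene {'intrinsics': array([[509.81705631,   0.        , 321.23537276],
       [  0.        , 509.81705631, 238.43560367],
       [  0.        ,   0.        ,   1.        ]]), 'position': array([1.42418936, 0.13216885, 0.89541756]), 'rotation': array([0.77751523, 0.00546535, 1.62164786])}
side {'intrinsics': array([[457.79362997,   0.        , 320.73756114],
       [  0.        , 457.79362997, 240.43759558],
       [  0.        ,   0.        ,   1.        ]]), 'position': array([ 0.23285582, -0.59433382,  1.01980452]), 'rotation': array([ 0.67618764,  0.00550812, -0.51812349])}
wrist {'intrinsics': array([[371.64829954,   0.        , 319.38696764],
       [  0.        , 371.64829954, 235.18832585],
       [  0.        ,   0.        ,   1.        ]]), 'position': array([0.08690004, 0.54832021, 0.38317229]), 'rotation': array([-0.26906318,  0.00229517,  1.27147301])}
```

View pics/scene0.png

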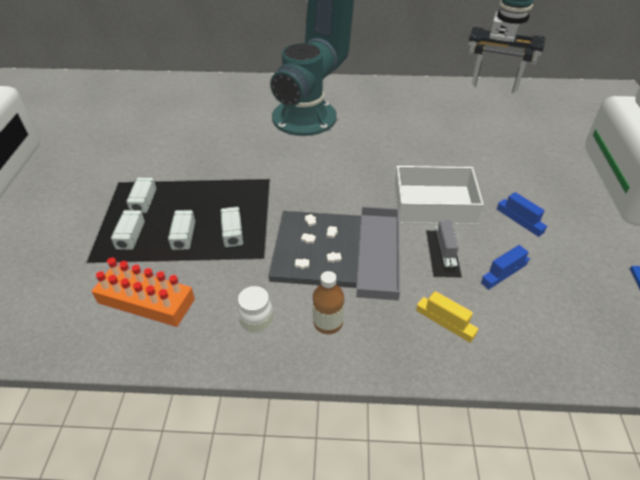

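View pics/side0.png

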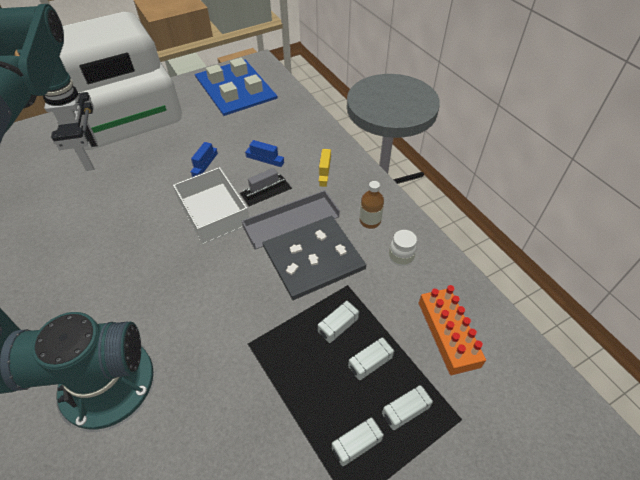

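The scene view shows 4 cartridges: (142,194), (128,229), (181,229) and (231,226). There are 5 chips on the deck around (320,240), the trough at (380,250) and the bin at (438,192). Scraper candidates are the grey one on the black pad at (448,243), blue ones at (522,212) and (506,266), and a yellow one at (447,314). I choose the grey one and check it in a rectified crop.

```bash
cat > h.py <<'E'
from bench import robot, imaging
import cv2, numpy as np
from scipy.spatial.transform import Rotation as R
def cam(n):
    c=imaging.get_calibration(n); return c["intrinsics"],np.array(c["position"]),R.from_euler('xyz',c["rotation"]).as_matrix()
def proj(n,P,c=None):
    K,p,M=c or cam(n); q=(np.atleast_2d(P)-p)@M; q=q*[1,-1,-1]
    if n=="wrist":
        rr=np.hypot(q[:,0],q[:,1]); th=np.arctan2(rr,q[:,2]); q=np.c_[q[:,:2]/np.maximum(rr,1e-9)[:,None]*th[:,None],np.ones(len(q))]
    else: q=q/q[:,2:]
    return (q@K.T)[:,:2]
def back(n,uv,z,c=None):
    K,p,M=c or cam(n); q=(np.c_[np.atleast_2d(uv),np.ones(len(np.atleast_2d(uv)))])@np.linalg.inv(K).T
    if n=="wrist":
        th=np.hypot(q[:,0],q[:,1]); q=np.c_[q[:,:2]/np.maximum(th,1e-9)[:,None]*np.sin(th)[:,None],np.cos(th)]
    d=(q*[1,-1,-1])@M.T; return p+d*((z-p[2])/d[:,2])[:,None]
# top-down map: u -> y decreasing (left=+y), v -> x decreasing (up=+x)
def top(n,im,z,x0,x1,y0,y1,mm,c=None):
    xs=np.arange(x1,x0,-mm/1000); ys=np.arange(y1,y0,-mm/1000)
    X,Y=np.meshgrid(xs,ys,indexing='ij'); m=proj(n,np.c_[X.ravel(),Y.ravel(),np.full(X.size,z)],c).astype(np.float32)
    return cv2.remap(im,m[:,0].reshape(X.shape),m[:,1].reshape(X.shape),cv2.INTER_LINEAR)
def st():
    o=robot.get_obs(); print(round(o["time"],2),np.round(o["tool_pos"],4),np.round(o["ee_rot"],3),np.round(o["joint_positions"],2),'F',np.round(o["wrist_force"],2),'T',np.round(o["wrist_torque"],2),'w',round(o["width"],4),round(o["finger_force"],1))
    return o
def go(pos,yaw,o=None):
    """rel motion to target TCP (pointing down, given yaw) in tool axes"""
    o=o or robot.get_obs(); A=R.from_euler('xyz',o["ee_rot"]); B=R.from_euler('xyz',[np.pi,0,yaw])
    s=A.inv().apply(np.array(pos)-o["tool_pos"]); t=(A.inv()*B).as_rotvec()
    print('shift',np.round(s,4),'turn',np.round(t,3))
E
python3 - <<'E'
from h import *
a=cv2.imread("pics/scene0.png"); b=cv2.imread("pics/side0.png")
cv2.imwrite("pics/t1.png",np.vstack([top("scene",a,.022,.2,.7,.02,.52,1),]) if 0 else top("scene",a,.022,.25,.68,-.43,.42,1.1))
cv2.imwrite("pics/t2.png",top("side",b,.042,.25,.68,-.43,.42,1.1))
E
```

```text
(no output)
```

View pics/t1.png

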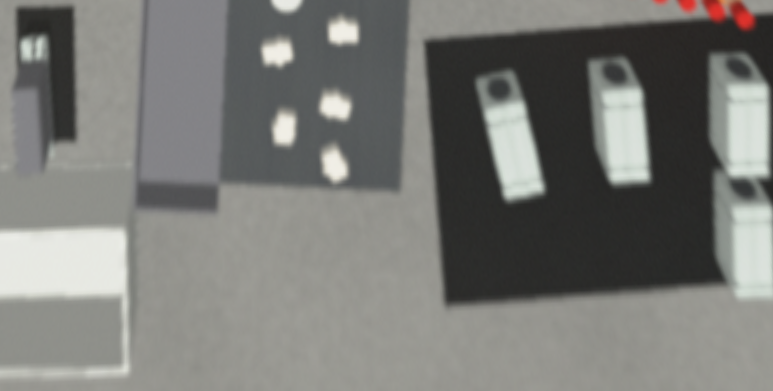

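View pics/t2.png

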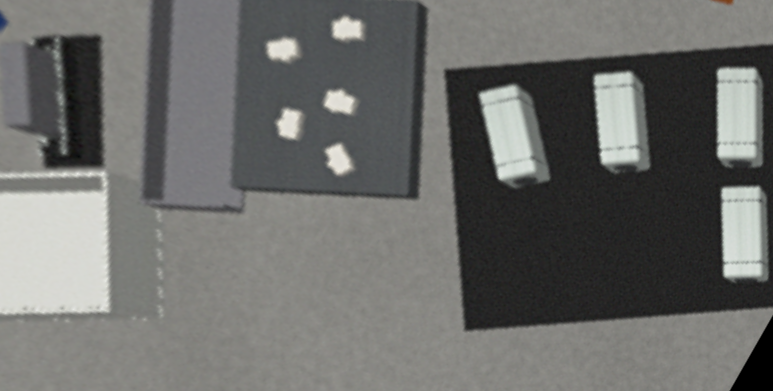

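The rectified views show the deck with its near-right corner at about (400,190) px. They also show the chips, the four cartridges on the mat, and the grey scraper on the black pad in the upper left, beyond the bin. Next is a close check of the scraper and bin, with wireframes over the cartridges and deck.

```bash
cat >> h.py <<'E'
def box(cx,cy,z0,yaw,lx,ly,lz):
    s=np.array([[a,b,c] for c in(0,1) for a,b in((-1,-1),(1,-1),(1,1),(-1,1))],float)
    p=s*[lx/2,ly/2,lz]; c_,s_=np.cos(yaw),np.sin(yaw)
    return np.c_[cx+c_*p[:,0]-s_*p[:,1],cy+s_*p[:,0]+c_*p[:,1],z0+p[:,2]]
def wire(n,im,P,col=(0,0,255),k=1,off=(0,0),c=None):
    q=((proj(n,P,c)-off)*k+k/2).astype(int)
    for i in range(4):
        for a,b in((i,(i+1)%4),(4+i,4+(i+1)%4),(i,4+i)): cv2.line(im,tuple(map(int,q[a])),tuple(map(int,q[b])),col,1)
E
python3 - <<'E'
from h import *
a=cv2.imread("pics/scene0.png"); b=cv2.imread("pics/side0.png")
A=top("side",b,.0,.4,.75,.2,.55,1.0); B=top("side",b,.067,.4,.75,.2,.55,1.0)
def crop(n,im,x,y,w,h,k):
    c=cv2.resize(im[y:y+h,x:x+w],None,fx=k,fy=k,interpolation=cv2.INTER_CUBIC)
    for P in W: wire(n,c,P,k=k,off=(x,y))
    return c
W=[box(.5855,.075,0,-.046,.22,.2,.022)]+[box(x,y,.002,w,.1,.044,.04) for x,y,w in((.533,-.141,.17),(.549,-.260,.08),(.555,-.392,.01),(.425,-.397,.03))]
D=crop("side",b,170,130,300,340,1); 
C=crop("scene",a,390,160,170,150,2); 
C2=crop("scene",a,90,170,320,150,1)
H=np.zeros((600,800,3),np.uint8)
for i,(im,y,x) in enumerate(((A[:, :],0,0),(B,0,350),)): 
    s=cv2.resize(im,None,fx=.72,fy=.72,interpolation=cv2.INTER_AREA); H[0:s.shape[0],i*255:i*255+s.shape[1]]=s
H[255:255+300,0:340]=C; H[0:340,515:800]=D[:340,15:300]; H[345:495,345:665]=C2
cv2.imwrite("pics/m1.png",H)
E
```

```text
(no output)
```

View pics/m1.png

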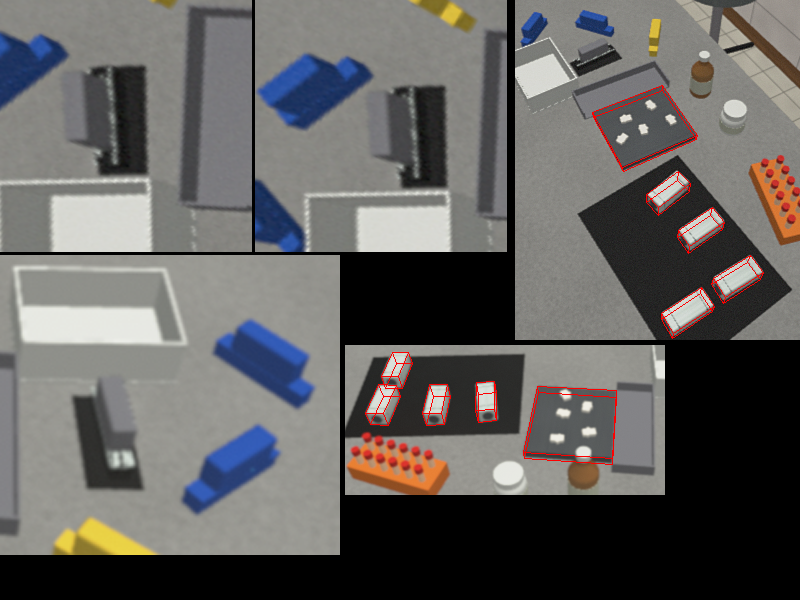

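The grey scraper on its pad is confirmed, and the wireframes fit. The scraper is at about (0.582, 0.374), the deck at about (0.5855, 0.075) with yaw -0.046. Moving above the scraper.

```bash
python3 - <<'E'
from h import *
go([.582,.374,.17],3.18)
# bystanders rough bases
print(back("side",[[371,222],[404,255]],0), back("scene",[[328,325],[255,320],[110,290],[180,318],[193,295]],0).round(3))
E
```

```text
shift [-0.4456 -0.0202  0.0594] turn [-0.002 -0.001 -0.338]
[[ 0.79620913  0.10591046  0.        ]
 [ 0.80820754 -0.04138093  0.        ]] [[ 0.8    0.11   0.   ]
 [ 0.794 -0.046  0.   ]
 [ 0.728 -0.384  0.   ]
 [ 0.797 -0.207  0.   ]
 [ 0.734 -0.194 -0.   ]]
```

Emit:
{"api": "drive_tool", "payload": {"series": [[0.07, [-0.22, -0.01, 0.0], [0, 0, -0.17]], [0.07, [-0.4456, -0.0202, 0.0594], [-0.002, -0.001, -0.338]], [0.07, [-0.4456, -0.0202, 0.0594], [-0.002, -0.001, -0.338]], [0.07, [-0.4456, -0.0202, 0.0594], [-0.002, -0.001, -0.338]], [0.07, [-0.4456, -0.0202, 0.0594], [-0.002, -0.001, -0.338]]]}}

```text
time: 0.72
tool_pos: [0.4519, 0.421, 0.1917]
ee_rot: [3.14, 0.0, -3.103]
wrist_force: [1.4, 1.2, 0.3]
width: 0.07
finger_force: 0.0
```

Emit:
{"api": "drive_tool", "payload": {"series": [[0.07, [0, 0, 0], [0, 0, 0]], [0.07, [0, 0, 0], [0, 0, 0]], [0.07, [0, 0, 0], [0, 0, 0]], [0.07, [0, 0, 0], [0, 0, 0]], [0.07, [0, 0, 0], [0, 0, 0]]]}}

```text
time: 1.35
tool_pos: [0.4497, 0.4227, 0.1932]
ee_rot: [3.139, 0.002, -3.102]
wrist_force: [0.2, -0.3, -0.7]
width: 0.07
finger_force: 0.0
```

```bash
python3 - <<'E'
from h import *
st(); go([.582,.374,.15],3.18)
c=cam("wrist"); im=imaging.snapshot("wrist")[:,:,::-1].copy(); cv2.imwrite("pics/w1.png",im)
A=top("wrist",im,.065,.45,.75,.22,.5,.75,c); B=top("wrist",im,.0,.45,.75,.22,.5,.75,c)
cv2.imwrite("pics/w1t.png",np.hstack([A,B]))
E
```

```text
1.35 [0.4497 0.4227 0.1932] [ 3.139e+00  2.000e-03 -3.102e+00] [ 0.66  0.24  1.26  0.    1.63 -0.95] F [ 0.19 -0.27 -0.65] T [0.   0.   0.03] w 0.07 0.0
shift [-0.1302 -0.054   0.0433] turn [0.002 0.002 0.001]
```

View pics/w1t.png

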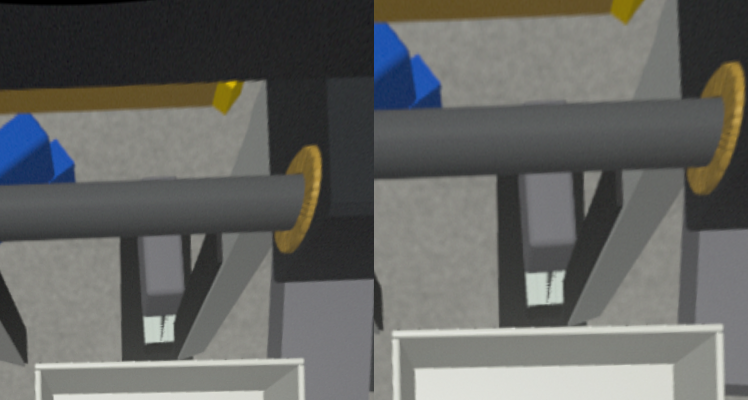

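The wrist view, rectified, shows the grip block at about (162,235) px in the left panel, so the scraper is near (0.578, 0.377) with yaw about 0.045. I descend, grasp and lift.

Emit:
{"api": "drive_tool", "payload": {"series": [[0.08, [-0.06, -0.03, 0.0], [0, 0, 0.0]], [0.08, [-0.11, -0.05, 0.0], [0.002, 0.002, -0.005]], [0.08, [-0.126, -0.0508, 0.045], [0.002, 0.002, -0.007]], [0.08, [-0.126, -0.0508, 0.1], [0.002, 0.002, -0.007]], [0.08, [-0.126, -0.0508, 0.137], [0.002, 0.002, -0.007]]]}}

```text
time: 2.02
tool_pos: [0.5775, 0.3756, 0.0523]
ee_rot: [-3.14, -0.004, -3.097]
wrist_force: [-0.5, 0.0, -0.2]
width: 0.08
finger_force: 0.0
```

Emit:
{"api": "drive_tool", "payload": {"series": [[0.08, [0, 0, 0], [0, 0, 0]], [0.0, [0, 0, 0], [0, 0, 0]], [0.0, [0, 0, 0], [0, 0, 0]], [0.0, [0, 0, 0], [0, 0, 0]], [0.0, [0, 0, 0], [0, 0, 0]]]}}

```text
time: 2.65
tool_pos: [0.5789, 0.3766, 0.057]
ee_rot: [3.141, 0.001, -3.096]
wrist_force: [0.4, 0.3, 0.9]
width: 0.0438
finger_force: 0.0
```

```bash
python3 -c "
from h import *
st()"
```

```text
2.65 [0.5789 0.3766 0.057 ] [ 3.141e+00  1.000e-03 -3.096e+00] [ 0.49  0.48  1.23  0.    1.43 -1.12] F [0.39 0.32 0.88] T [ 0.06 -0.01  0.06] w 0.0438 0.0
```

Emit:
{"api": "drive_tool", "payload": {"series": [[0.0, [0, 0, 0.001], [0, 0, 0]], [0.0, [0, 0, 0.001], [0, 0, 0]], [0.0, [0, 0, 0.001], [0, 0, 0]], [0.0, [0, 0, 0.001], [0, 0, 0]], [0.0, [0, 0, 0.001], [0, 0, 0]]]}}

```text
time: 3.28
tool_pos: [0.5785, 0.3769, 0.0551]
ee_rot: [3.141, -0.0, -3.096]
wrist_force: [-0.3, 2.9, 2.0]
width: 0.0298
finger_force: 29.9
```

Emit:
{"api": "drive_tool", "payload": {"series": [[0.0, [0, 0, -0.03], [0, 0, 0]], [0.0, [0, 0, -0.07], [0, 0, 0]], [0.0, [0, 0, -0.07], [0, 0, 0]], [0.0, [0, 0, -0.07], [0, 0, 0]], [0.0, [0, 0, -0.07], [0, 0, 0]]]}}

```text
time: 3.9
tool_pos: [0.5772, 0.3754, 0.1213]
ee_rot: [-3.139, -0.006, -3.097]
wrist_force: [-0.5, 0.5, -2.1]
width: 0.0298
finger_force: 29.9
```

```bash
python3 - <<'E'
from h import *
o=st()
yd=-.046; X=np.array([np.cos(yd),np.sin(yd)]); Y=np.array([-np.sin(yd),np.cos(yd)]); C=np.array([.5855,.075])
for lx,ly in((.062,-.08),(.062,.115),(-.058,-.08),(-.058,.115)): print(lx,ly,C+lx*X+ly*Y)
p=C+.062*X-.08*Y; go([p[0],p[1],.11],np.pi-.046)
E
```

```text
3.9 [0.5772 0.3754 0.1213] [-3.139 -0.006 -3.097] [ 0.49  0.44  1.15 -0.    1.55 -1.12] F [-0.5   0.52 -2.14] T [ 0.02 -0.01 -0.05] w 0.0298 29.9
0.062 -0.08 [ 0.64375571 -0.00776637]
0.062 0.115 [0.65272255 0.18702736]
-0.058 -0.08 [ 0.52388265 -0.00224832]
-0.058 0.115 [0.53284949 0.19254541]
shift [-0.0493 -0.3858  0.0122] turn [-0.003 -0.005  0.091]
```

Emit:
{"api": "drive_tool", "payload": {"series": [[0.0, [-0.01, -0.055, 0.0], [0, 0, 0.02]], [0.0, [-0.02, -0.11, 0], [0, 0, 0.04]], [0.0, [-0.03, -0.17, 0], [0, 0, 0.06]], [0.0, [-0.04, -0.23, 0], [0, 0, 0.08]], [0.0, [-0.049, -0.28, 0], [0, 0, 0.091]]]}}

```text
time: 4.53
tool_pos: [0.6394, 0.0963, 0.1226]
ee_rot: [-3.141, -0.004, 3.095]
wrist_force: [-0.1, 0.8, -1.7]
width: 0.0297
finger_force: 29.9
```

```bash
python3 - <<'E'
from h import *
o=st(); go([.6438,-.0078,.09],np.pi-.046)
E
```

```text
4.53 [0.6394 0.0963 0.1226] [-3.141 -0.004  3.095] [ 0.06  0.34  1.28 -0.    1.52 -1.46] F [-0.09  0.8  -1.74] T [ 0.04 -0.05  0.  ] w 0.0297 29.9
shift [-0.0095 -0.1038  0.0327] turn [-0.001 -0.004 -0.001]
```

Emit:
{"api": "drive_tool", "payload": {"series": [[0.0, [-0.005, -0.055, 0.0], [0, 0, 0]], [0.0, [-0.0095, -0.104, 0], [0, 0, 0]], [0.0, [-0.0095, -0.104, 0.02], [0, 0, 0]], [0.0, [-0.0095, -0.104, 0.033], [0, 0, 0]], [0.0, [-0.0095, -0.104, 0.033], [0, 0, 0]]]}}

```text
time: 5.15
tool_pos: [0.6429, -0.0039, 0.0884]
ee_rot: [3.141, -0.007, 3.098]
wrist_force: [-0.2, 0.5, -1.9]
width: 0.0299
finger_force: 29.9
```

```bash
python3 - <<'E'
from h import *
o=st(); go([.6438,-.0078,.0755],np.pi-.046)
a=imaging.snapshot("side")[:,:,::-1].copy(); b=imaging.snapshot("scene")[:,:,::-1].copy()
cv2.imwrite("pics/p1.png",np.hstack([cv2.resize(a[140:360,200:420],None,fx=1.8,fy=1.8),cv2.resize(b[150:370,220:440],None,fx=1.8,fy=1.8)]))
E
```

```text
5.15 [ 0.6429 -0.0039  0.0884] [ 3.141 -0.007  3.098] [-0.09  0.36  1.33  0.    1.46 -1.62] F [-0.2   0.46 -1.92] T [ 0.01  0.02 -0.02] w 0.0299 29.9
shift [-0.0011 -0.0039  0.0129] turn [ 0.001 -0.007  0.002]
```

View pics/p1.png

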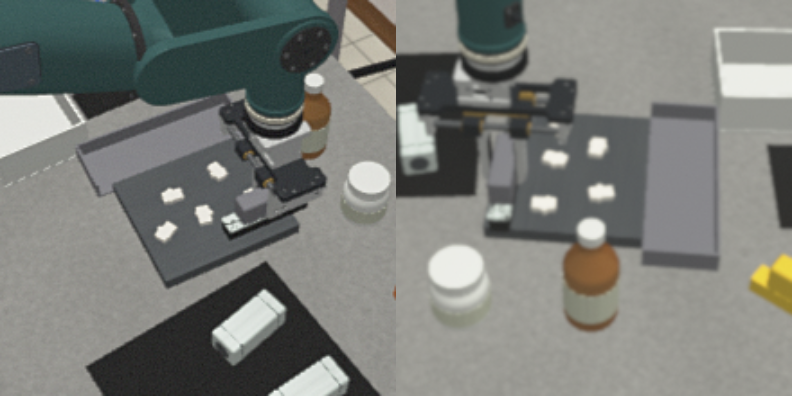

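The scraper is held level over the right end of the deck, behind the two far chips. I lower it to about 1 mm above the plate.

Emit:
{"api": "drive_tool", "payload": {"series": [[0.0, [0, -0.004, 0.008], [0, 0, 0]], [0.0, [0, -0.004, 0.012], [0, 0, 0]], [0.0, [0, -0.004, 0.012], [0, 0, 0]], [0.0, [0, -0.004, 0.0125], [0, 0, 0]]]}}

```text
time: 5.75
tool_pos: [0.6448, -0.0095, 0.0795]
ee_rot: [-3.141, -0.0, 3.096]
wrist_force: [-0.7, -0.3, -2.7]
width: 0.0293
finger_force: 29.9
```

Emit:
{"api": "drive_tool", "payload": {"series": [[0.0, [0, 0, 0], [0, 0, 0]], [0.0, [0, 0, 0], [0, 0, 0]]]}}

```text
time: 6.0
tool_pos: [0.6447, -0.0095, 0.0795]
ee_rot: [-3.141, -0.0, 3.096]
wrist_force: [-0.4, -0.2, -2.5]
width: 0.0298
finger_force: 29.9
```

Emit:
{"api": "drive_tool", "payload": {"series": [[0.0, [0, 0, 0.004], [0, 0, 0]], [0.0, [0, 0, 0.004], [0, 0, 0]], [0.0, [0, 0.022, 0.004], [0, 0, 0]], [0.0, [0, 0.045, 0.004], [0, 0, 0]], [0.0, [0, 0.07, 0.004], [0, 0, 0]]]}}

```text
time: 6.62
tool_pos: [0.6478, 0.0629, 0.0754]
ee_rot: [3.141, -0.0, 3.097]
wrist_force: [-0.5, -0.6, -2.9]
width: 0.0299
finger_force: 29.9
```

Emit:
{"api": "drive_tool", "payload": {"series": [[0.0, [0, 0.025, 0], [0, 0, 0]], [0.0, [0, 0.05, 0], [0, 0, 0]], [0.0, [0, 0.075, 0], [0, 0, 0]], [0.0, [0, 0.1, 0], [0, 0, 0]], [0.0, [0, 0.128, 0], [0, 0, 0]]]}}

```text
time: 7.25
tool_pos: [0.6536, 0.1903, 0.0753]
ee_rot: [-3.142, -0.001, 3.096]
wrist_force: [0.6, 0.3, -2.2]
width: 0.0295
finger_force: 29.9
```

```bash
python3 - <<'E'
from h import *
o=st(); go([.5239,-.0022,.095],np.pi-.046)
a=imaging.snapshot("side")[:,:,::-1].copy(); b=imaging.snapshot("scene")[:,:,::-1].copy()
cv2.imwrite("pics/p2.png",np.hstack([cv2.resize(a[140:360,200:420],None,fx=1.8,fy=1.8),cv2.resize(b[150:370,220:440],None,fx=1.8,fy=1.8)]))
E
```

```text
7.25 [0.6536 0.1903 0.0753] [-3.142e+00 -1.000e-03  3.096e+00] [ 0.2   0.45  1.24  0.    1.46 -1.33] F [ 0.55  0.29 -2.2 ] T [0.07 0.04 0.01] w 0.0295 29.9
shift [ 0.1208 -0.1982 -0.0197] turn [-0.    -0.001  0.   ]
```

View pics/p2.png

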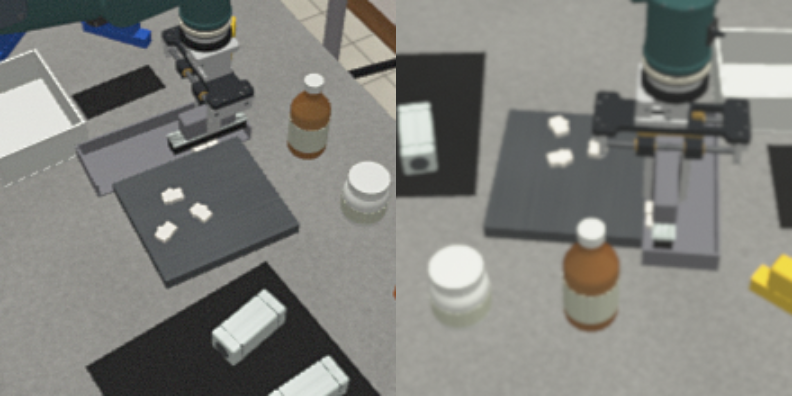

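Two chips are in the trough and three remain on the near half. Lifting and going back for the second pass.

Emit:
{"api": "drive_tool", "payload": {"series": [[0.0, [0, 0, -0.035], [0, 0, 0]], [0.0, [0.03, -0.045, -0.035], [0, 0, 0]], [0.0, [0.06, -0.095, -0.035], [0, 0, 0]], [0.0, [0.09, -0.145, -0.035], [0, 0, 0]], [0.0, [0.113, -0.198, -0.035], [0, 0, 0]]]}}

```text
time: 7.98
tool_pos: [0.5304, -0.0057, 0.1106]
ee_rot: [-3.141, -0.0, 3.096]
wrist_force: [1.3, 0.1, -1.6]
width: 0.0297
finger_force: 29.9
```

Emit:
{"api": "drive_tool", "payload": {"series": [[0.0, [0, 0, 0], [0, 0, 0]], [0.0, [0, 0, 0.015], [0, 0, 0]], [0.0, [0, 0, 0.03], [0, 0, 0]], [0.0, [0, 0, 0.03], [0, 0, 0]], [0.0, [0, 0, 0.03], [0, 0, 0]]]}}

```text
time: 8.6
tool_pos: [0.5319, -0.0036, 0.0798]
ee_rot: [-3.141, -0.001, 3.097]
wrist_force: [-0.1, 0.2, -1.9]
width: 0.0297
finger_force: 29.9
```

```bash
python3 - <<'E'
from h import *
o=st(); go([.5319,-.0026,.0755],np.pi-.046)
E
```

```text
8.6 [ 0.5319 -0.0036  0.0798] [-3.141e+00 -1.000e-03  3.097e+00] [-0.11  0.13  1.63 -0.    1.38 -1.64] F [-0.09  0.24 -1.88] T [ 0.04 -0.07  0.  ] w 0.0297 29.9
shift [0.     0.001  0.0043] turn [-0.    -0.001  0.001]
```

Emit:
{"api": "drive_tool", "payload": {"series": [[0.0, [0, 0, 0.0045], [0, 0, 0]], [0.0, [0, 0, 0.0045], [0, 0, 0]], [0.0, [0, 0.022, 0.0045], [0, 0, 0]], [0.0, [0, 0.045, 0.0045], [0, 0, 0]], [0.0, [0, 0.07, 0.0045], [0, 0, 0]]]}}

```text
time: 9.22
tool_pos: [0.5351, 0.066, 0.0762]
ee_rot: [-3.141, 0.0, 3.095]
wrist_force: [0.6, -0.2, -2.3]
width: 0.0298
finger_force: 29.9
```

Emit:
{"api": "drive_tool", "payload": {"series": [[0.0, [0, 0.025, 0], [0, 0, 0]], [0.0, [0, 0.05, 0], [0, 0, 0]], [0.0, [0, 0.075, 0], [0, 0, 0]], [0.0, [0, 0.1, 0], [0, 0, 0]], [0.0, [0, 0.128, 0], [0, 0, 0]]]}}

```text
time: 9.85
tool_pos: [0.5411, 0.1941, 0.0762]
ee_rot: [-3.141, 0.0, 3.095]
wrist_force: [0.2, -0.6, -1.9]
width: 0.0302
finger_force: 29.9
```

Emit:
{"api": "drive_tool", "payload": {"series": [[0.0, [0, 0, -0.03], [0, 0, 0]], [0.0, [0, 0, -0.07], [0, 0, 0]], [0.0, [0, 0.05, -0.07], [0, 0, 0]], [0.0, [0, 0.11, -0.07], [0, 0, 0]], [0.0, [0, 0.13, -0.07], [0, 0, 0]]]}}

```text
time: 10.48
tool_pos: [0.5464, 0.3264, 0.1459]
ee_rot: [3.141, -0.0, 3.099]
wrist_force: [-0.5, -1.2, -2.6]
width: 0.03
finger_force: 29.9
```

```bash
python3 - <<'E'
from h import *
o=st(); go([.58,.377,.12],np.pi+.03)
a=imaging.snapshot("side")[:,:,::-1].copy(); b=imaging.snapshot("scene")[:,:,::-1].copy()
cv2.imwrite("pics/p3.png",np.hstack([cv2.resize(a[140:360,200:420],None,fx=1.8,fy=1.8),cv2.resize(b[150:370,220:440],None,fx=1.8,fy=1.8)]))
E
```

```text
10.47 [0.5464 0.3264 0.1459] [ 3.141 -0.     3.099] [ 0.45  0.31  1.28  0.    1.55 -1.08] F [-0.45 -1.21 -2.61] T [-0.04 -0.02  0.01] w 0.03 29.9
shift [-0.0314  0.052   0.0259] turn [ 0.001 -0.    -0.073]
```

View pics/p3.png

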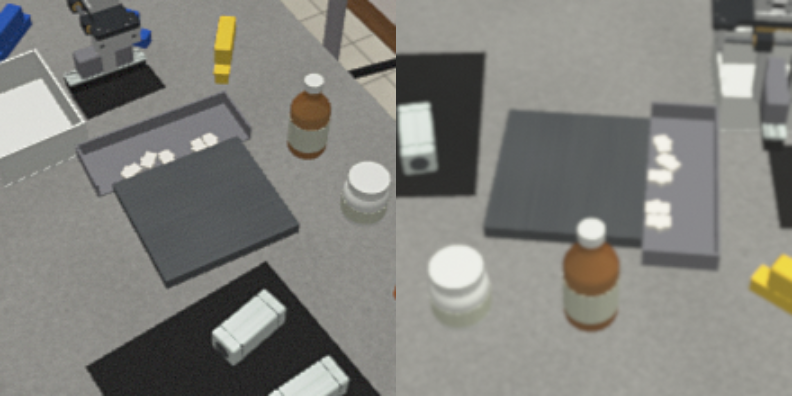

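All five chips lie in the trough and the deck is clear. I return the scraper to the pose I took it from.

Emit:
{"api": "drive_tool", "payload": {"series": [[0.0, [-0.015, 0.025, 0], [0, 0, -0.04]], [0.0, [-0.03, 0.052, 0], [0, 0, -0.088]], [0.0, [-0.03, 0.052, 0.03], [0, 0, -0.088]], [0.0, [-0.03, 0.052, 0.06], [0, 0, -0.088]], [0.0, [-0.03, 0.052, 0.08], [0, 0, -0.088]]]}}

```text
time: 11.2
tool_pos: [0.5789, 0.3717, 0.0637]
ee_rot: [-3.139, -0.003, -3.101]
wrist_force: [0.9, -0.2, -2.3]
width: 0.0301
finger_force: 29.9
```

Emit:
{"api": "drive_tool", "payload": {"series": [[0.0, [0, 0, 0], [0, 0, 0]], [0.0, [0, 0, 0], [0, 0, 0]]]}}

```text
time: 11.45
tool_pos: [0.58, 0.3738, 0.0673]
ee_rot: [3.141, 0.001, -3.1]
wrist_force: [-0.1, 1.0, -1.5]
width: 0.03
finger_force: 29.9
```

```bash
python3 - <<'E'
from h import *
o=st(); go([.5785,.377,.0555],np.pi+.045)
E
```

```text
11.45 [0.58   0.3738 0.0673] [ 3.141e+00  1.000e-03 -3.100e+00] [ 0.49  0.47  1.22 -0.    1.45 -1.12] F [-0.09  0.99 -1.54] T [-0.01 -0.04 -0.03] w 0.03 29.9
shift [0.0014 0.0033 0.0118] turn [ 0.001  0.001 -0.003]
```

Emit:
{"api": "drive_tool", "payload": {"series": [[0.0, [0.0, 0.0033, 0.006], [0, 0, 0]], [0.0, [0, 0.0033, 0.011], [0, 0, 0]], [0.0, [0, 0.0033, 0.0115], [0, 0, 0]], [0.0, [0, 0.0033, 0.012], [0, 0, 0]], [0.0, [0, 0.0033, 0.012], [0, 0, 0]]]}}

```text
time: 12.08
tool_pos: [0.5794, 0.3778, 0.055]
ee_rot: [3.14, 0.001, -3.099]
wrist_force: [-0.4, 1.0, 3.1]
width: 0.0299
finger_force: 30.0
```

Emit:
{"api": "drive_tool", "payload": {"series": [[0.08, [0, 0, 0], [0, 0, 0]], [0.08, [0, 0, 0], [0, 0, 0]], [0.08, [0, 0, 0], [0, 0, 0]], [0.08, [0, 0, 0], [0, 0, 0]], [0.08, [0, 0, 0], [0, 0, 0]]]}}

```text
time: 12.7
tool_pos: [0.5789, 0.3772, 0.0537]
ee_rot: [-3.141, -0.001, -3.099]
wrist_force: [0.3, -0.5, 0.6]
width: 0.0761
finger_force: 0.0
```

Emit:
{"api": "drive_tool", "payload": {"series": [[0.08, [0, 0, -0.02], [0, 0, 0]], [0.08, [0, 0, -0.06], [0, 0, 0]], [0.08, [0, 0, -0.1], [0, 0, 0]], [0.08, [0, -0.05, -0.1], [0, 0, 0]], [0.08, [0, -0.11, -0.1], [0, 0, 0]]]}}

```text
time: 13.32
tool_pos: [0.5844, 0.2674, 0.1568]
ee_rot: [3.14, 0.004, -3.097]
wrist_force: [0.6, -0.3, -0.6]
width: 0.0801
finger_force: 0.0
```

```bash
python3 - <<'E'
from h import *
o=st(); go([.533,-.141,.15],np.pi+.15)
a=imaging.snapshot("side")[:,:,::-1].copy(); b=imaging.snapshot("scene")[:,:,::-1].copy()
cv2.imwrite("pics/side1.png",a)
A=a[150:240,160:300].copy()
A=cv2.resize(A,None,fx=2.5,fy=2.5); B=top("side",a,.042,.25,.68,-.48,-.05,1.1); B2=B.copy()
T=top("side",a,.065,.45,.7,.3,.46,1.0)
h=395; H=np.zeros((h,800,3),np.uint8); H[:A.shape[0],:350]=A; H[:390,350:350+B.shape[1]]=B[:390]
t=T[:165]; H[226:226+165,:160]=t
cv2.imwrite("pics/p4.png",H)
E
```

```text
13.32 [0.5844 0.2674 0.1568] [ 3.14   0.004 -3.097] [ 0.34  0.31  1.25 -0.    1.57 -1.27] F [ 0.61 -0.35 -0.63] T [ 0.03  0.   -0.02] w 0.0801 0.0
shift [ 0.0696 -0.4057  0.0061] turn [ 0.001  0.004 -0.105]Traceback (most recent call last):
  File "<stdin>", line 9, in <module>
ValueError: could not broadcast input array from shape (165,161,3) into shape (165,160,3)
```

```bash
cat >> h.py <<'E'
from scipy.optimize import minimize
def sil(n,P,c):
    m=np.zeros((480*2,640*2),np.uint8); cv2.fillConvexPoly(m,cv2.convexHull((proj(n,P,c)*2+1).astype(np.int32)),1); return m
def carts(im,guesses,z=.002,n="side",thr=150):
    """refine (x,y,yaw) of cartridges by silhouette overlap in bright mask"""
    c=cam(n); g=cv2.resize(im.min(axis=2),(1280,960),interpolation=cv2.INTER_LINEAR); out=[]
    mk=(g>thr).astype(np.uint8)
    for q in guesses:
        f=lambda v:(lambda s,roi:-(s&mk).sum()/((s|(mk&roi)).sum()))(sil(n,box(v[0],v[1],z,v[2],.1,.044,.04),c),cv2.dilate(sil(n,box(q[0],q[1],z,q[2],.1,.044,.04),c),np.ones((15,15),np.uint8)))
        r=minimize(f,q,method='Nelder-Mead',options=dict(initial_simplex=np.array(q)+[[0,0,0],[.012,0,0],[0,.012,0],[0,0,.12]],xatol=3e-4,fatol=1e-4))
        out.append((*np.round(r.x,4),round(-r.fun,3)))
    return out
G=[(.533,-.141,.17),(.549,-.260,.08),(.555,-.392,.01),(.425,-.397,.03)]
E
python3 - <<'E'
from h import *
a=cv2.imread("pics/side1.png"); a0=cv2.imread("pics/side0.png")
print(carts(a0,G)); r=carts(a,G); print(r)
A=cv2.resize(a[150:240,160:300],None,fx=2.4,fy=2.4)
for v in r: wire("side",a,box(v[0],v[1],.002,v[2],.1,.044,.04))
B=a[280:480,250:480]; B=cv2.resize(B,None,fx=1.9,fy=1.9)
H=np.zeros((390,800,3),np.uint8); H[:A.shape[0],:A.shape[1]]=A; H[:380,350:350+B.shape[1]]=B
cv2.imwrite("pics/p4.png",H)
E
```

```text
[(np.float64(0.581), np.float64(-0.189), np.float64(0.17), np.float64(-0.0)), (np.float64(0.593), np.float64(-0.3147), np.float64(0.1933), np.float64(-0.0)), (np.float64(0.5077), np.float64(-0.322), np.float64(-0.2048), np.float64(-0.0)), (np.float64(0.463), np.float64(-0.453), np.float64(0.11), np.float64(-0.0))]
[(np.float64(0.573), np.float64(-0.181), np.float64(0.25), np.float64(-0.0)), (np.float64(0.593), np.float64(-0.3147), np.float64(0.1933), np.float64(-0.0)), (np.float64(0.4954), np.float64(-0.3129), np.float64(-0.3767), np.float64(-0.0)), (np.float64(0.463), np.float64(-0.453), np.float64(0.11), np.float64(-0.0))]h.py:46: RuntimeWarning: overflow encountered in scalar negative
  f=lambda v:(lambda s,roi:-(s&mk).sum()/((s|(mk&roi)).sum()))(sil(n,box(v[0],v[1],z,v[2],.1,.044,.04),c),cv2.dilate(sil(n,box(q[0],q[1],z,q[2],.1,.044,.04),c),np.ones((15,15),np.uint8)))
```

View pics/p4.png

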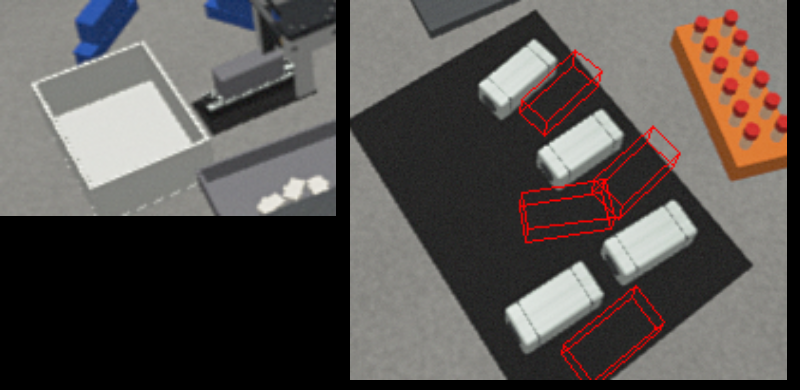

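The scraper stands upright on its pad at crop (250,75), and the carts are undisturbed. The fit failed from a uint overflow, so I'll fix that.

```bash
sed -i 's/-(s&mk).sum()\//-float((s\&mk).sum())\//' h.py; python3 - <<'E'
from h import *
a=cv2.imread("pics/side1.png")
for t in (60,100,150): print([tuple(map(float,v)) for v in carts(a,G,thr=t)])
E
```

```text
[(0.5363, -0.1367, 0.225, 0.96), (0.5521, -0.2569, 0.0833, 0.963), (0.5576, -0.3893, 0.005, 0.961), (0.4263, -0.3949, 0.026, 0.975)]
[(0.5363, -0.1359, 0.2709, 0.87), (0.552, -0.2561, 0.1201, 0.892), (0.5581, -0.3886, 0.0125, 0.893), (0.4258, -0.3941, 0.0424, 0.913)]
[(0.5438, -0.1264, 0.2997, 0.644), (0.5533, -0.253, 0.0723, 0.67), (0.5629, -0.3851, 0.0554, 0.73), (0.4302, -0.3895, 0.0549, 0.762)]
```

```bash
python3 - <<'E'
from h import *
go([.536,-.137,.12],np.pi+.21)
yd=-.046; X=np.array([np.cos(yd),np.sin(yd)]); Y=np.array([-np.sin(yd),np.cos(yd)]); C=np.array([.5855,.075])
for lx,ly in((.056,-.05),(-.056,-.05),(0,.05)): print(C+lx*X+ly*Y)
E
```

```text
shift [ 0.0633 -0.3972  0.0369] turn [-0.002  0.002 -0.174]
[0.63914157 0.0224778 ]
[0.52726005 0.02762798]
[0.58779919 0.12494711]
```

Emit:
{"api": "drive_tool", "payload": {"series": [[0.08, [0.01, -0.06, 0], [0, 0, 0]], [0.08, [0.02, -0.12, 0], [0, 0, 0]], [0.08, [0.03, -0.18, 0], [0, 0, 0]], [0.08, [0.04, -0.24, 0], [0, 0, 0]], [0.08, [0.05, -0.3, 0], [0, 0, 0]]]}}

```text
time: 14.05
tool_pos: [0.5467, -0.0358, 0.1557]
ee_rot: [-3.141, 0.002, -3.099]
wrist_force: [0.7, -0.6, 1.0]
width: 0.0801
finger_force: 0.0
```

Emit:
{"api": "drive_tool", "payload": {"series": [[0.08, [0.01, -0.05, 0], [0, 0, -0.08]], [0.08, [0.0133, -0.097, 0.037], [0, 0, -0.174]], [0.08, [0.0133, -0.097, 0.037], [0, 0, -0.174]], [0.08, [0.0133, -0.097, 0.037], [0, 0, -0.174]], [0.08, [0.0133, -0.097, 0.037], [0, 0, -0.174]]]}}

```text
time: 14.68
tool_pos: [0.5383, -0.1308, 0.1186]
ee_rot: [-3.141, 0.002, -2.924]
wrist_force: [0.5, -0.4, -0.2]
width: 0.0802
finger_force: 0.0
```

```bash
python3 - <<'E'
from h import *
st()
a=imaging.snapshot("scene")[:,:,::-1].copy(); cv2.imwrite("pics/sc2.png",a)
c=cam("wrist"); w=imaging.snapshot("wrist")[:,:,::-1].copy(); cv2.imwrite("pics/w2.png",w)
for t in(60,90):print([tuple(map(float,v)) for v in carts(a,G[:1],n="scene",thr=t)])
wire("wrist",w,box(.536,-.137,.002,.21,.1,.044,.04),c=c)
go([.536,-.137,.034],np.pi+.21)
A=cv2.resize(a[180:270,90:290],None,fx=1.8,fy=1.8); H=np.zeros((480,800,3),np.uint8); H[:,:640]=w
for q in G[:1]: wire("scene",a,box(.536,-.137,.002,.21,.1,.044,.04))
B=cv2.resize(a[180:270,190:280],None,fx=1.77,fy=1.77); H[:B.shape[0],641:800]=B[:,:159]
cv2.imwrite("pics/p5.png",H)
E
```

```text
14.68 [ 0.5383 -0.1308  0.1186] [-3.141e+00  2.000e-03 -2.924e+00] [-0.34  0.14  1.53  0.    1.46 -2.13] F [ 0.53 -0.4  -0.21] T [ 0.05  0.03 -0.01] w 0.0802 0.0
[(0.5337, -0.1391, 0.2106, 0.901)]
[(0.5316, -0.1402, 0.2258, 0.888)]
shift [ 0.0035 -0.0055  0.0842] turn [-0.001  0.001  0.008]
```

View pics/p5.png

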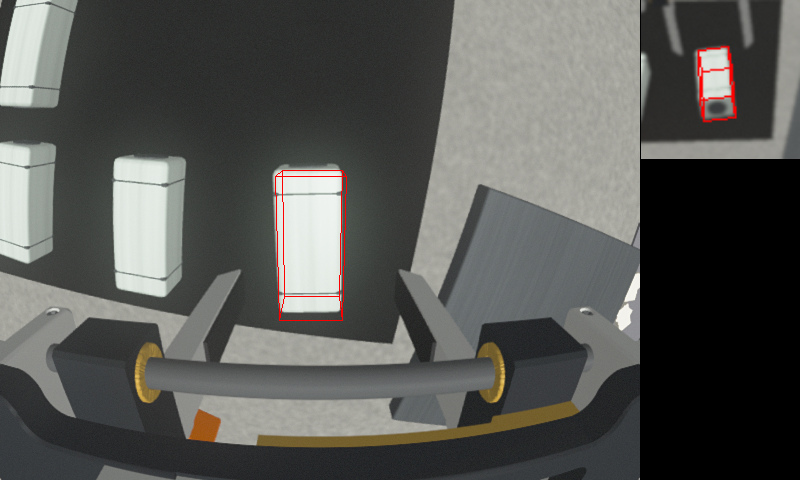

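The wrist view has the cartridge at about (310,240) px, within 4 mm of the wireframe. I grasp at x 0.533.

Emit:
{"api": "drive_tool", "payload": {"series": [[0.08, [0.0065, -0.0055, 0.0], [0, 0, 0.008]], [0.08, [0.0065, -0.0055, 0.05], [0, 0, 0.008]], [0.08, [0.0065, -0.0055, 0.082], [0, 0, 0.008]], [0.08, [0.0065, -0.0055, 0.082], [0, 0, 0.008]], [0.0, [0.0065, -0.0055, 0.082], [0, 0, 0.008]]]}}

```text
time: 15.4
tool_pos: [0.5328, -0.1392, 0.0364]
ee_rot: [-3.14, 0.001, -2.933]
wrist_force: [0.2, 0.6, -0.4]
width: 0.0732
finger_force: 0.0
```

Emit:
{"api": "drive_tool", "payload": {"series": [[0.0, [0, 0, 0], [0, 0, 0]], [0.0, [0, 0, 0], [0, 0, 0]], [0.0, [0, 0, 0], [0, 0, 0]], [0.0, [0, 0, 0], [0, 0, 0]], [0.0, [0, 0, 0], [0, 0, 0]]]}}

```text
time: 16.02
tool_pos: [0.5325, -0.1394, 0.0358]
ee_rot: [-3.14, 0.001, -2.933]
wrist_force: [-0.5, -1.1, 5.4]
width: 0.0438
finger_force: 29.9
```

Emit:
{"api": "drive_tool", "payload": {"series": [[0.0, [0, 0, -0.03], [0, 0, 0]], [0.0, [0, 0, -0.08], [0, 0, 0]], [0.0, [0, 0, -0.08], [0, 0, 0]], [0.0, [0, 0, -0.08], [0, 0, 0]], [0.0, [0, 0, -0.08], [0, 0, 0]]]}}

```text
time: 16.65
tool_pos: [0.53, -0.1379, 0.1113]
ee_rot: [3.138, -0.006, -2.933]
wrist_force: [-0.9, 0.1, -4.9]
width: 0.0439
finger_force: 29.9
```

Emit:
{"api": "drive_tool", "payload": {"series": [[0.0, [0, 0, 0], [0, 0, 0]], [0.0, [0, 0, 0], [0, 0, 0]]]}}

```text
time: 16.9
tool_pos: [0.5315, -0.1386, 0.1138]
ee_rot: [3.141, -0.002, -2.933]
wrist_force: [-0.2, -1.5, -5.7]
width: 0.044
finger_force: 29.9
```

```bash
python3 - <<'E'
from h import *
o=st(); go([.639,.0225,.12],np.pi-.046); go([.408,.425,.15],np.pi+.035)
E
```

```text
16.9 [ 0.5315 -0.1386  0.1138] [ 3.141e+00 -2.000e-03 -2.933e+00] [-0.36  0.14  1.55 -0.    1.46 -2.14] F [-0.22 -1.46 -5.69] T [ 0.04  0.   -0.02] w 0.044 29.9
shift [-0.1384  0.1354 -0.0064] turn [ 0.001 -0.002  0.254]
shift [ 0.0044  0.577  -0.0356] turn [ 0.001 -0.002  0.173]
```

It reads about 5.5 N, so this one is solid and goes on the deck.

Emit:
{"api": "drive_tool", "payload": {"series": [[0.0, [-0.04, 0.04, -0.0064], [0, 0, 0.08]], [0.0, [-0.08, 0.08, -0.0064], [0, 0, 0.16]], [0.0, [-0.12, 0.118, -0.0064], [0, 0, 0.254]], [0.0, [-0.1384, 0.1354, -0.0064], [0, 0, 0.254]], [0.0, [-0.1384, 0.1354, -0.0064], [0, 0, 0.254]]]}}

```text
time: 17.52
tool_pos: [0.64, 0.0244, 0.1204]
ee_rot: [3.141, -0.001, 3.099]
wrist_force: [-0.3, -1.0, -4.9]
width: 0.0439
finger_force: 29.9
```

Emit:
{"api": "drive_tool", "payload": {"series": [[0.0, [0, 0, 0.03], [0, 0, 0]], [0.0, [0, 0, 0.05], [0, 0, 0]], [0.0, [0, 0, 0.05], [0, 0, 0]], [0.0, [0, 0, 0.05], [0, 0, 0]], [0.0, [0, 0, 0.05], [0, 0, 0]]]}}

```text
time: 18.15
tool_pos: [0.6403, 0.022, 0.0729]
ee_rot: [-3.141, 0.002, 3.095]
wrist_force: [0.6, -0.0, -4.9]
width: 0.0436
finger_force: 29.9
```

```bash
python3 - <<'E'
from h import *
o=st(); go([.639,.0225,.0558],np.pi-.046)
E
```

```text
18.15 [0.6403 0.022  0.0729] [-3.141e+00  2.000e-03  3.095e+00] [-0.05  0.36  1.36 -0.    1.42 -1.58] F [ 0.59 -0.05 -4.9 ] T [ 0.01  0.05 -0.01] w 0.0436 29.9
shift [0.0014 0.0004 0.0171] turn [-0.     0.002 -0.   ]
```

Next cartridge is #2 at (0.550, -0.258), yaw 0.083, after this release.

Emit:
{"api": "drive_tool", "payload": {"series": [[0.0, [0, 0, 0.01], [0, 0, 0]], [0.0, [0, 0, 0.016], [0, 0, 0]], [0.0, [0, 0, 0.0165], [0, 0, 0]], [0.0, [0, 0, 0.0165], [0, 0, 0]], [0.0, [0, 0, 0.0165], [0, 0, 0]]]}}

```text
time: 18.77
tool_pos: [0.6393, 0.0224, 0.0557]
ee_rot: [-3.141, -0.0, 3.096]
wrist_force: [-4.4, -0.5, 5.1]
width: 0.0441
finger_force: 30.0
```

Emit:
{"api": "drive_tool", "payload": {"series": [[0.07, [0, 0, 0], [0, 0, 0]], [0.07, [0, 0, 0], [0, 0, 0]], [0.07, [0, 0, 0], [0, 0, 0]], [0.08, [0, 0, -0.03], [0, 0, 0]], [0.08, [0, 0, -0.09], [0, 0, 0]]]}}

```text
time: 19.4
tool_pos: [0.6374, 0.0224, 0.1414]
ee_rot: [-3.142, -0.009, 3.096]
wrist_force: [1.1, -0.2, 0.1]
width: 0.0797
finger_force: 0.0
```

```bash
python3 - <<'E'
from h import *
st()
a=imaging.snapshot("side")[:,:,::-1].copy(); cv2.imwrite("pics/side2.png",a)
r=carts(a,G[1:],thr=60); print([tuple(map(float,v)) for v in r])
print([tuple(map(float,v)) for v in carts(a,[(.64,.022,-.046)],z=.022,thr=95)])
go([r[0][0]-.003,r[0][1]-.001,.12],np.pi+r[0][2])
E
```

```text
19.4 [0.6374 0.0224 0.1414] [-3.142 -0.009  3.096] [-0.05  0.32  1.27 -0.    1.56 -1.58] F [ 1.14 -0.21  0.11] T [ 0.03 -0.08  0.03] w 0.0797 0.0
[(0.5519, -0.2569, 0.0906, 0.961), (0.5577, -0.3894, 0.0021, 0.963), (0.4264, -0.3949, 0.0248, 0.976)]
[(0.6539, 0.0263, -0.0129, 0.878)]
shift [ 0.0814 -0.2841  0.0337] turn [-0.001  0.012 -0.136]
```

Emit:
{"api": "drive_tool", "payload": {"series": [[0.08, [0.016, -0.057, 0], [0, 0, 0]], [0.08, [0.032, -0.114, 0], [0, 0, 0]], [0.08, [0.048, -0.171, 0], [0, 0, -0.04]], [0.08, [0.064, -0.228, 0], [0, 0, -0.09]], [0.08, [0.0814, -0.284, 0.0], [0, 0, -0.136]]]}}

```text
time: 20.08
tool_pos: [0.5446, -0.2595, 0.1448]
ee_rot: [-3.141, 0.0, -3.05]
wrist_force: [2.1, 0.0, 0.5]
width: 0.0801
finger_force: 0.0
```

Emit:
{"api": "drive_tool", "payload": {"series": [[0.08, [0, 0, 0.02], [0, 0, 0]], [0.08, [0, 0, 0.02], [0, 0, 0]]]}}

```text
time: 20.32
tool_pos: [0.5438, -0.2579, 0.1228]
ee_rot: [3.139, -0.003, -3.053]
wrist_force: [-1.0, -0.2, -0.0]
width: 0.0798
finger_force: 0.0
```

```bash
python3 - <<'E'
from h import *
st(); go([.549,-.258,.036],np.pi+.088)
E
```

```text
20.32 [ 0.5438 -0.2579  0.1228] [ 3.139e+00 -3.000e-03 -3.053e+00] [-0.54  0.25  1.4  -0.    1.5  -2.2 ] F [-1.   -0.22 -0.05] T [0.06 0.08 0.05] w 0.0798 0.0
shift [-0.0054 -0.0008  0.0868] turn [ 0.002 -0.003  0.001]
```

Emit:
{"api": "drive_tool", "payload": {"series": [[0.08, [-0.0045, -0.0005, 0.0], [0, 0, 0]], [0.08, [-0.0045, -0.0005, 0.05], [0, 0, 0]], [0.08, [-0.0045, -0.0005, 0.086], [0, 0, 0]], [0.08, [-0.0045, -0.0005, 0.086], [0, 0, 0]], [0.0, [-0.0045, -0.0005, 0.086], [0, 0, 0]]]}}

```text
time: 20.95
tool_pos: [0.5512, -0.2579, 0.041]
ee_rot: [-3.139, 0.002, -3.05]
wrist_force: [0.8, -0.3, 0.0]
width: 0.0737
finger_force: 0.0
```

Emit:
{"api": "drive_tool", "payload": {"series": [[0.0, [0, 0, 0], [0, 0, 0]], [0.0, [0, 0, 0], [0, 0, 0]], [0.0, [0, 0, 0], [0, 0, 0]], [0.0, [0, 0, 0], [0, 0, 0]], [0.0, [0, 0, 0], [0, 0, 0]]]}}

```text
time: 21.58
tool_pos: [0.5501, -0.2583, 0.0399]
ee_rot: [-3.14, 0.001, -3.052]
wrist_force: [0.1, -1.1, 4.8]
width: 0.0437
finger_force: 30.0
```

Emit:
{"api": "drive_tool", "payload": {"series": [[0.0, [0, 0, -0.03], [0, 0, 0]], [0.0, [0, 0, -0.08], [0, 0, 0]], [0.0, [0, 0, -0.11], [0, 0, 0]], [0.0, [0, 0, -0.11], [0, 0, 0]], [0.0, [0, 0, -0.11], [0, 0, 0]]]}}

```text
time: 22.2
tool_pos: [0.5486, -0.257, 0.1462]
ee_rot: [3.139, -0.004, -3.051]
wrist_force: [-1.3, -0.5, -2.2]
width: 0.0437
finger_force: 30.0
```

Emit:
{"api": "drive_tool", "payload": {"series": [[0.0, [0, 0, 0], [0, 0, 0]], [0.0, [0, 0, 0], [0, 0, 0]]]}}

```text
time: 22.45
tool_pos: [0.5489, -0.2573, 0.1468]
ee_rot: [3.14, -0.003, -3.051]
wrist_force: [-0.7, 0.0, -1.8]
width: 0.0438
finger_force: 30.0
```

```bash
python3 - <<'E'
from h import *
o=st(); go([.527,.0276,.12],np.pi-.046); go([.408,.425,.15],np.pi+.035)
E
```

```text
22.45 [ 0.5489 -0.2573  0.1468] [ 3.140e+00 -3.000e-03 -3.051e+00] [-0.53  0.24  1.36 -0.    1.54 -2.19] F [-0.65  0.05 -1.82] T [ 0.01 -0.    0.01] w 0.0438 30.0
shift [-0.0039  0.2857  0.0273] turn [ 0.002 -0.003  0.136]
shift [ 0.0789  0.6922 -0.0016] turn [ 0.002 -0.003  0.055]
```

It reads about 1.8 N, so this one is hollow and goes in the bin.

Emit:
{"api": "drive_tool", "payload": {"series": [[0.0, [0.006, 0.055, 0], [0, 0, 0]], [0.0, [0.012, 0.11, 0], [0, 0, 0]], [0.0, [0.019, 0.165, 0], [0, 0, 0]], [0.0, [0.025, 0.22, 0], [0, 0, 0]], [0.0, [0.032, 0.28, 0.0], [0, 0, 0]]]}}

```text
time: 23.08
tool_pos: [0.4918, 0.0197, 0.1483]
ee_rot: [3.142, -0.001, -3.052]
wrist_force: [0.2, -0.1, -1.3]
width: 0.0437
finger_force: 30.0
```

Emit:
{"api": "drive_tool", "payload": {"series": [[0.0, [0.006, 0.055, 0], [0, 0, 0]], [0.0, [0.012, 0.11, 0], [0, 0, 0]], [0.0, [0.019, 0.165, 0], [0, 0, 0]], [0.0, [0.025, 0.22, 0], [0, 0, 0]], [0.0, [0.032, 0.28, 0.0], [0, 0, 0]]]}}

```text
time: 23.7
tool_pos: [0.4348, 0.2957, 0.1484]
ee_rot: [-3.141, -0.001, -3.052]
wrist_force: [1.4, 0.2, -1.3]
width: 0.0439
finger_force: 30.0
```

Emit:
{"api": "drive_tool", "payload": {"series": [[0.0, [0.008, 0.06, 0], [0, 0, 0.03]], [0.0, [0.014, 0.11, 0], [0, 0, 0.055]], [0.0, [0.015, 0.132, 0], [0, 0, 0.055]], [0.0, [0.015, 0.132, 0], [0, 0, 0.055]], [0.0, [0.015, 0.132, 0.0], [0, 0, 0.055]]]}}

```text
time: 24.32
tool_pos: [0.4091, 0.4229, 0.1485]
ee_rot: [-3.14, -0.001, -3.108]
wrist_force: [-0.3, -0.5, -1.4]
width: 0.0436
finger_force: 30.0
```

```bash
python3 - <<'E'
from h import *
o=st(); go([.408,.425,.047],np.pi+.035)
a=imaging.snapshot("side")[:,:,::-1].copy()
c=imaging.snapshot("scene")[:,:,::-1].copy()
cv2.imwrite("pics/side3.png",a)
w=imaging.snapshot("wrist")[:,:,::-1].copy(); cc=cam("wrist")
B=box(.408,.380,0,.035,.15,.2,.07); D=box(.639,.0225,.022,-.046,.1,.044,.04)
A=a.copy()
for P in(B,D): wire("side",A,P); wire("scene",c,P)
A=cv2.resize(A[150:310,160:380],None,fx=1.8,fy=1.8); C=cv2.resize(c[150:310,270:490],None,fx=1.8,fy=1.8)
H=np.zeros((590,800,3),np.uint8); H[:288,:396]=A; H[:288,400:796]=C
wire("wrist",w,B,c=cc); H[290:590,:400]=cv2.resize(w,(400,300))
cv2.imwrite("pics/p6.png",H)
E
```

```text
24.32 [0.4091 0.4229 0.1485] [-3.140e+00 -1.000e-03 -3.108e+00] [ 0.71  0.2   1.4  -0.    1.54 -0.9 ] F [-0.34 -0.51 -1.42] T [ 0.01  0.   -0.03] w 0.0436 30.0
shift [0.0009 0.0023 0.1015] turn [-0.002 -0.001 -0.001]
```

View pics/p6.png

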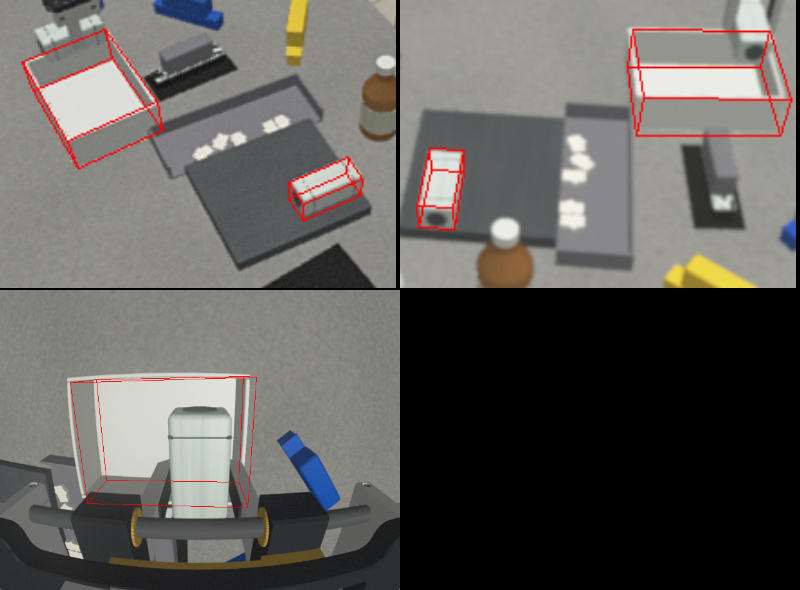

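The bin wireframe matches, shifted about 3 mm toward -y. The first solid lies square on the deck. Lowering the hollow one into the bin.

Emit:
{"api": "drive_tool", "payload": {"series": [[0.0, [0.003, -0.004, 0.03], [0, 0, 0]], [0.0, [0.003, -0.004, 0.07], [0, 0, 0]], [0.0, [0.003, -0.004, 0.1], [0, 0, 0]], [0.0, [0.003, -0.004, 0.101], [0, 0, 0]], [0.0, [0.003, -0.004, 0.101], [0, 0, 0]]]}}

```text
time: 25.1
tool_pos: [0.4065, 0.4202, 0.0492]
ee_rot: [3.141, 0.001, -3.107]
wrist_force: [-0.2, 0.6, -1.1]
width: 0.0438
finger_force: 30.0
```

Emit:
{"api": "drive_tool", "payload": {"series": [[0.058, [0, 0, 0], [0, 0, 0]], [0.058, [0, 0, 0], [0, 0, 0]], [0.058, [0, 0, 0], [0, 0, 0]], [0.058, [0, 0, -0.04], [0, 0, 0]], [0.058, [0, 0, -0.1], [0, 0, 0]]]}}

```text
time: 25.72
tool_pos: [0.4045, 0.4192, 0.1464]
ee_rot: [-3.138, -0.005, -3.106]
wrist_force: [0.3, 0.9, 0.8]
width: 0.0582
finger_force: 0.0
```

Emit:
{"api": "drive_tool", "payload": {"series": [[0.08, [0.0, -0.06, 0], [0, 0, 0]], [0.08, [0.0, -0.12, 0], [0, 0, 0]], [0.08, [0.0, -0.18, 0], [0, 0, 0]], [0.08, [0.0, -0.24, 0], [0, 0, 0]], [0.08, [0.0, -0.3, 0], [0, 0, 0]]]}}

```text
time: 26.35
tool_pos: [0.4162, 0.1187, 0.1483]
ee_rot: [-3.141, 0.001, -3.106]
wrist_force: [0.1, -0.6, 0.2]
width: 0.08
finger_force: 0.0
```

```bash
python3 - <<'E'
from h import *
st()
a=imaging.snapshot("side")[:,:,::-1].copy(); cv2.imwrite("pics/side4.png",a)
r=carts(a,G[2:],thr=60); print([tuple(map(float,v)) for v in r])
go([r[1][0]-.003,r[1][1]-.001,.13],np.pi+r[1][2])
E
```

```text
26.35 [0.4162 0.1187 0.1483] [-3.141e+00  1.000e-03 -3.106e+00] [ 0.15 -0.15  1.76 -0.    1.53 -1.46] F [ 0.11 -0.57  0.17] T [-0.01 -0.05  0.03] w 0.08 0.0
[(0.5576, -0.3896, 0.0016, 0.964), (0.4263, -0.395, 0.0267, 0.977)]
shift [ 0.0079 -0.5079  0.0217] turn [-0.007  0.     0.002]
```

Emit:
{"api": "drive_tool", "payload": {"series": [[0.08, [0.0, -0.06, 0], [0, 0, 0]], [0.08, [0.0, -0.12, 0], [0, 0, 0]], [0.08, [0.0, -0.18, 0], [0, 0, 0]], [0.08, [0.0, -0.24, 0], [0, 0, 0]], [0.08, [0.0, -0.3, 0], [0, 0, 0]]]}}

```text
time: 27.02
tool_pos: [0.427, -0.1812, 0.1484]
ee_rot: [-3.141, 0.001, -3.106]
wrist_force: [0.8, -0.5, -0.2]
width: 0.0801
finger_force: 0.0
```

Emit:
{"api": "drive_tool", "payload": {"series": [[0.08, [0.004, -0.055, 0], [0, 0, 0]], [0.08, [0.008, -0.11, 0], [0, 0, 0]], [0.08, [0.008, -0.165, 0], [0, 0, 0]], [0.08, [0.008, -0.208, 0.01], [0, 0, 0.002]], [0.08, [0.008, -0.208, 0.022], [0, 0, 0.002]]]}}

```text
time: 27.65
tool_pos: [0.4261, -0.3902, 0.1255]
ee_rot: [-3.141, -0.0, -3.112]
wrist_force: [-0.2, 0.6, -0.2]
width: 0.0799
finger_force: 0.0
```

Emit:
{"api": "drive_tool", "payload": {"series": [[0.08, [0, 0, 0], [0, 0, 0]], [0.08, [0, 0, 0], [0, 0, 0]]]}}

```text
time: 27.9
tool_pos: [0.4266, -0.3862, 0.1262]
ee_rot: [3.142, -0.0, -3.107]
wrist_force: [-0.2, -0.7, 0.7]
width: 0.0797
finger_force: 0.0
```

```bash
python3 - <<'E'
from h import *
st(); go([.424,-.396,.036],np.pi+.026)
E
```

```text
27.9 [ 0.4266 -0.3862  0.1262] [ 3.142 -0.    -3.107] [-0.83  0.19  1.47 -0.    1.49 -2.44] F [-0.23 -0.73  0.67] T [ 0.03 -0.02  0.02] w 0.0797 0.0
shift [ 0.0029 -0.0097  0.0902] turn [ 0.    -0.     0.009]
```

Emit:
{"api": "drive_tool", "payload": {"series": [[0.08, [0.003, -0.0095, 0.0], [0, 0, 0.009]], [0.08, [0.003, -0.0095, 0.05], [0, 0, 0.009]], [0.08, [0.003, -0.0095, 0.09], [0, 0, 0.009]], [0.08, [0.003, -0.0095, 0.09], [0, 0, 0.009]], [0.0, [0.003, -0.0095, 0.09], [0, 0, 0.009]]]}}

```text
time: 28.52
tool_pos: [0.4243, -0.3981, 0.0379]
ee_rot: [-3.139, 0.001, -3.117]
wrist_force: [0.2, -0.5, -0.1]
width: 0.073
finger_force: 0.0
```

Emit:
{"api": "drive_tool", "payload": {"series": [[0.0, [0, 0, 0], [0, 0, 0]], [0.0, [0, 0, 0], [0, 0, 0]], [0.0, [0, 0, 0], [0, 0, 0]], [0.0, [0, 0, 0], [0, 0, 0]], [0.0, [0, 0, 0], [0, 0, 0]]]}}

```text
time: 29.15
tool_pos: [0.4238, -0.3971, 0.0369]
ee_rot: [-3.141, 0.0, -3.117]
wrist_force: [0.1, 2.9, 5.9]
width: 0.044
finger_force: 30.0
```

Emit:
{"api": "drive_tool", "payload": {"series": [[0.0, [0, 0, -0.03], [0, 0, 0]], [0.0, [0, 0, -0.08], [0, 0, 0]], [0.0, [0, 0, -0.11], [0, 0, 0]], [0.0, [0, 0, -0.11], [0, 0, 0]], [0.0, [0, 0, -0.11], [0, 0, 0]]]}}

```text
time: 29.78
tool_pos: [0.4224, -0.396, 0.1425]
ee_rot: [3.138, -0.004, -3.117]
wrist_force: [0.1, 0.9, -5.5]
width: 0.0437
finger_force: 30.0
```

Emit:
{"api": "drive_tool", "payload": {"series": [[0.0, [0, 0, 0], [0, 0, 0]], [0.0, [0, 0, 0], [0, 0, 0]]]}}

```text
time: 30.02
tool_pos: [0.4229, -0.3965, 0.1438]
ee_rot: [3.139, -0.003, -3.117]
wrist_force: [-0.3, 1.1, -5.6]
width: 0.044
finger_force: 30.0
```

```bash
python3 - <<'E'
from h import *
o=st(); go([.527,.0276,.13],np.pi-.046); go([.406,.334,.15],np.pi+.035)
E
```

```text
30.02 [ 0.4229 -0.3965  0.1438] [ 3.139e+00 -3.000e-03 -3.117e+00] [-0.85  0.19  1.43 -0.    1.53 -2.45] F [-0.31  1.08 -5.57] T [-0.01 -0.03  0.03] w 0.044 30.0
shift [-0.1144  0.4214  0.0145] turn [ 0.002 -0.003  0.07 ]
shift [-0.0008  0.7307 -0.0043] turn [ 0.003 -0.003 -0.011]
```

Heavy at 5.6 N, so it goes to deck slot 2.

Emit:
{"api": "drive_tool", "payload": {"series": [[0.0, [-0.015, 0.055, 0], [0, 0, 0]], [0.0, [-0.03, 0.11, 0], [0, 0, 0]], [0.0, [-0.045, 0.165, 0], [0, 0, 0]], [0.0, [-0.06, 0.22, 0], [0, 0, 0]], [0.0, [-0.074, 0.275, 0.0], [0, 0, 0]]]}}

```text
time: 30.65
tool_pos: [0.4909, -0.1186, 0.1454]
ee_rot: [-3.142, -0.001, -3.118]
wrist_force: [1.5, -0.5, -5.5]
width: 0.0439
finger_force: 30.0
```

Emit:
{"api": "drive_tool", "payload": {"series": [[0.0, [-0.015, 0.055, 0], [0, 0, 0.03]], [0.0, [-0.03, 0.11, 0], [0, 0, 0.07]], [0.0, [-0.0404, 0.1464, 0], [0, 0, 0.07]], [0.0, [-0.0404, 0.1464, 0.03], [0, 0, 0.07]], [0.0, [-0.0404, 0.1464, 0.055], [0, 0, 0.07]]]}}

```text
time: 31.28
tool_pos: [0.5274, 0.0278, 0.0896]
ee_rot: [-3.141, -0.001, 3.098]
wrist_force: [-0.3, 0.9, -6.0]
width: 0.0436
finger_force: 30.0
```

Emit:
{"api": "drive_tool", "payload": {"series": [[0.0, [0, 0, 0], [0, 0, 0]], [0.0, [0, 0, 0], [0, 0, 0]]]}}

```text
time: 31.52
tool_pos: [0.5282, 0.0267, 0.0916]
ee_rot: [-3.141, 0.001, 3.096]
wrist_force: [0.7, 0.9, -5.1]
width: 0.0435
finger_force: 30.0
```

```bash
python3 - <<'E'
from h import *
o=st(); go([.5265,.0276,.057],np.pi-.046)
E
```

```text
31.52 [0.5282 0.0267 0.0916] [-3.141e+00  1.000e-03  3.096e+00] [-0.06  0.11  1.63 -0.    1.4  -1.58] F [ 0.66  0.89 -5.09] T [ 0.01 -0.02  0.01] w 0.0435 30.0
shift [0.0018 0.0008 0.0346] turn [-0.     0.001 -0.   ]
```

Emit:
{"api": "drive_tool", "payload": {"series": [[0.0, [0.0018, 0.0008, 0.02], [0, 0, 0]], [0.0, [0.0018, 0.0008, 0.03], [0, 0, 0]], [0.0, [0.0018, 0.0008, 0.0345], [0, 0, 0]], [0.0, [0.0018, 0.0008, 0.0345], [0, 0, 0]], [0.0, [0.0018, 0.0008, 0.0345], [0, 0, 0]]]}}

```text
time: 32.15
tool_pos: [0.5265, 0.0277, 0.0569]
ee_rot: [-3.141, 0.001, 3.096]
wrist_force: [0.7, 0.4, -4.5]
width: 0.0437
finger_force: 30.0
```

Emit:
{"api": "drive_tool", "payload": {"series": [[0.07, [0, 0, 0], [0, 0, 0]], [0.07, [0, 0, 0], [0, 0, 0]], [0.07, [0, 0, 0], [0, 0, 0]], [0.08, [0, 0, -0.03], [0, 0, 0]], [0.08, [0, 0, -0.09], [0, 0, 0]]]}}

```text
time: 32.78
tool_pos: [0.5239, 0.0279, 0.1443]
ee_rot: [-3.141, -0.008, 3.096]
wrist_force: [1.3, -0.7, -0.0]
width: 0.0795
finger_force: 0.0
```

Emit:
{"api": "drive_tool", "payload": {"series": [[0.08, [0, -0.06, 0], [0, 0, 0]], [0.08, [0, -0.12, 0], [0, 0, 0]], [0.08, [0, -0.18, 0], [0, 0, 0]], [0.08, [0, -0.18, 0], [0, 0, 0]]]}}

```text
time: 33.28
tool_pos: [0.5173, -0.156, 0.1465]
ee_rot: [-3.14, -0.0, 3.09]
wrist_force: [0.4, 0.3, 0.3]
width: 0.0799
finger_force: 0.0
```

```bash
python3 - <<'E'
from h import *
st()
a=imaging.snapshot("side")[:,:,::-1].copy(); cv2.imwrite("pics/side5.png",a)
r=carts(a,G[2:3],thr=60); print([tuple(map(float,v)) for v in r])
print([tuple(map(float,v)) for v in carts(a,[(.64,.022,-.046),(.527,.0276,-.046)],z=.022,thr=95)])
go([r[0][0]-.003,r[0][1]-.001,.13],np.pi+r[0][2])
E
```

```text
33.27 [ 0.5173 -0.156   0.1465] [-3.14 -0.    3.09] [-0.4   0.1   1.53 -0.    1.52 -1.92] F [0.44 0.35 0.26] T [0.05 0.01 0.01] w 0.0799 0.0
[(0.5575, -0.3894, 0.0041, 0.964)]
[(0.7679, -0.1454, -0.3201, 0.743), (0.498, 0.0318, -0.0225, 0.751)]
shift [-0.0487 -0.2346  0.0164] turn [ 0.    -0.    -0.054]
```

Emit:
{"api": "drive_tool", "payload": {"series": [[0.08, [-0.012, -0.058, 0], [0, 0, 0]], [0.08, [-0.024, -0.116, 0], [0, 0, 0]], [0.08, [-0.036, -0.175, 0], [0, 0, -0.03]], [0.08, [-0.0487, -0.2346, 0], [0, 0, -0.054]], [0.08, [-0.0487, -0.2346, 0.017], [0, 0, -0.054]]]}}

```text
time: 33.95
tool_pos: [0.5568, -0.3916, 0.1295]
ee_rot: [-3.139, 0.002, -3.136]
wrist_force: [0.9, 0.2, 0.1]
width: 0.0798
finger_force: 0.0
```

Emit:
{"api": "drive_tool", "payload": {"series": [[0.08, [0, 0, 0], [0, 0, 0]], [0.08, [0, 0, 0], [0, 0, 0]], [0.08, [0, 0, 0], [0, 0, 0]]]}}

```text
time: 34.33
tool_pos: [0.5562, -0.3871, 0.1306]
ee_rot: [-3.141, 0.001, -3.131]
wrist_force: [0.8, 0.1, -0.6]
width: 0.0799
finger_force: 0.0
```

```bash
python3 - <<'E'
from h import *
st(); go([.555,-.3905,.036],np.pi+.004)
E
```

```text
34.33 [ 0.5562 -0.3871  0.1306] [-3.141e+00  1.000e-03 -3.131e+00] [-0.69  0.41  1.18 -0.    1.55 -2.27] F [ 0.77  0.1  -0.61] T [0.02 0.01 0.03] w 0.0799 0.0
shift [ 0.0013 -0.0033  0.0946] turn [-0.001  0.001  0.006]
```

Emit:
{"api": "drive_tool", "payload": {"series": [[0.08, [0.001, -0.0033, 0.03], [0, 0, 0.006]], [0.08, [0.001, -0.0033, 0.07], [0, 0, 0.006]], [0.08, [0.001, -0.0033, 0.0945], [0, 0, 0.006]], [0.08, [0.001, -0.0033, 0.0945], [0, 0, 0.006]], [0.0, [0.001, -0.0033, 0.0945], [0, 0, 0.006]]]}}

```text
time: 34.95
tool_pos: [0.5555, -0.3922, 0.0368]
ee_rot: [-3.14, 0.002, -3.139]
wrist_force: [0.3, -0.3, 0.5]
width: 0.073
finger_force: 0.0
```

Emit:
{"api": "drive_tool", "payload": {"series": [[0.0, [0, 0, 0], [0, 0, 0]], [0.0, [0, 0, 0], [0, 0, 0]], [0.0, [0, 0, 0], [0, 0, 0]], [0.0, [0, 0, 0], [0, 0, 0]], [0.0, [0, 0, 0], [0, 0, 0]]]}}

```text
time: 35.58
tool_pos: [0.5548, -0.392, 0.0356]
ee_rot: [-3.141, 0.0, -3.139]
wrist_force: [-0.0, 1.1, 3.3]
width: 0.044
finger_force: 30.0
```

Emit:
{"api": "drive_tool", "payload": {"series": [[0.0, [0, 0, -0.03], [0, 0, 0]], [0.0, [0, 0, -0.08], [0, 0, 0]], [0.0, [0, 0, -0.11], [0, 0, 0]], [0.0, [0, 0, -0.11], [0, 0, 0]], [0.0, [0, 0, -0.11], [0, 0, 0]]]}}

```text
time: 36.2
tool_pos: [0.5538, -0.3913, 0.1422]
ee_rot: [3.139, -0.004, -3.139]
wrist_force: [-0.5, 0.5, -1.3]
width: 0.0439
finger_force: 30.0
```

Emit:
{"api": "drive_tool", "payload": {"series": [[0.0, [0, 0, 0], [0, 0, 0]], [0.0, [0, 0, 0], [0, 0, 0]]]}}

```text
time: 36.45
tool_pos: [0.554, -0.3914, 0.1426]
ee_rot: [3.14, -0.003, -3.139]
wrist_force: [-0.1, 0.7, -1.0]
width: 0.0442
finger_force: 30.0
```

```bash
python3 - <<'E'
from h import *
o=st(); go([.588,.125,.14],np.pi-.046); go([.406,.334,.15],np.pi+.035)
E
```

```text
36.45 [ 0.554  -0.3914  0.1426] [ 3.140e+00 -3.000e-03 -3.139e+00] [-0.7   0.4   1.16 -0.    1.58 -2.27] F [-0.14  0.71 -1.01] T [0.05 0.01 0.03] w 0.0442 30.0
shift [-0.0352  0.5163  0.0036] turn [ 0.002 -0.003  0.048]
shift [ 0.1464  0.7258 -0.0054] turn [ 0.002 -0.003 -0.033]
```

It reads about 1 N, so this one is hollow and goes to the bin's right half.

Emit:
{"api": "drive_tool", "payload": {"series": [[0.0, [0.011, 0.056, 0], [0, 0, 0]], [0.0, [0.022, 0.112, 0], [0, 0, 0]], [0.0, [0.033, 0.168, 0], [0, 0, 0]], [0.0, [0.044, 0.224, 0], [0, 0, 0]], [0.0, [0.056, 0.28, -0.005], [0, 0, 0]]]}}

```text
time: 37.08
tool_pos: [0.4969, -0.1101, 0.1489]
ee_rot: [3.141, -0.002, -3.14]
wrist_force: [0.1, 0.9, -0.8]
width: 0.0438
finger_force: 30.0
```

Emit:
{"api": "drive_tool", "payload": {"series": [[0.0, [0.011, 0.056, 0], [0, 0, 0]], [0.0, [0.022, 0.112, 0], [0, 0, 0]], [0.0, [0.033, 0.168, 0], [0, 0, 0]], [0.0, [0.044, 0.224, 0], [0, 0, 0]], [0.0, [0.056, 0.28, 0], [0, 0, 0]]]}}

```text
time: 37.7
tool_pos: [0.4406, 0.1695, 0.1495]
ee_rot: [-3.141, -0.0, -3.14]
wrist_force: [0.7, 0.6, -0.9]
width: 0.044
finger_force: 30.0
```

Emit:
{"api": "drive_tool", "payload": {"series": [[0.0, [0.011, 0.056, 0], [0, 0, -0.01]], [0.0, [0.022, 0.11, 0], [0, 0, -0.033]], [0.0, [0.0344, 0.1658, 0], [0, 0, -0.033]], [0.0, [0.0344, 0.1658, 0], [0, 0, -0.033]], [0.0, [0.0344, 0.1658, 0], [0, 0, -0.033]]]}}

```text
time: 38.33
tool_pos: [0.4064, 0.3332, 0.1492]
ee_rot: [-3.14, -0.001, -3.106]
wrist_force: [0.2, -0.8, -1.2]
width: 0.0433
finger_force: 30.0
```

```bash
python3 - <<'E'
from h import *
o=st(); go([.406,.334,.043],np.pi+.035)
E
```

```text
38.33 [0.4064 0.3332 0.1492] [-3.140e+00 -1.000e-03 -3.106e+00] [ 0.58  0.06  1.56 -0.    1.52 -1.03] F [ 0.18 -0.8  -1.17] T [ 0.01 -0.02 -0.06] w 0.0433 30.0
shift [0.0002 0.001  0.1062] turn [-0.001 -0.001  0.001]
```

Emit:
{"api": "drive_tool", "payload": {"series": [[0.0, [0, 0.001, 0.03], [0, 0, 0]], [0.0, [0, 0.001, 0.07], [0, 0, 0]], [0.0, [0, 0.001, 0.1], [0, 0, 0]], [0.0, [0, 0.001, 0.105], [0, 0, 0]], [0.0, [0, 0.001, 0.105], [0, 0, 0]]]}}

```text
time: 38.95
tool_pos: [0.4073, 0.3338, 0.0454]
ee_rot: [3.142, -0.0, -3.108]
wrist_force: [-0.3, -0.1, -1.6]
width: 0.0438
finger_force: 30.0
```

Emit:
{"api": "drive_tool", "payload": {"series": [[0.058, [0, 0, 0], [0, 0, 0]], [0.058, [0, 0, 0], [0, 0, 0]], [0.058, [0, 0, 0], [0, 0, 0]], [0.058, [0, 0, -0.04], [0, 0, 0]], [0.058, [0, 0, -0.1], [0, 0, 0]]]}}

```text
time: 39.58
tool_pos: [0.4052, 0.3337, 0.1438]
ee_rot: [-3.139, -0.005, -3.106]
wrist_force: [1.3, 0.6, 0.5]
width: 0.0577
finger_force: 0.0
```

Emit:
{"api": "drive_tool", "payload": {"series": [[0.058, [0.06, 0, -0.01], [0, 0, 0]], [0.058, [0.12, 0, -0.02], [0, 0, 0]], [0.058, [0.12, 0, -0.06], [0, 0, 0]], [0.058, [0.12, 0, -0.06], [0, 0, 0]], [0.058, [0.12, 0, -0.06], [0, 0, 0]]]}}

```text
time: 40.2
tool_pos: [0.287, 0.3305, 0.2049]
ee_rot: [3.141, -0.0, -3.106]
wrist_force: [-0.5, 0.2, -0.5]
width: 0.0579
finger_force: 0.0
```

```bash
python3 - <<'E'
from h import *
st()
a=imaging.snapshot("side")[:,:,::-1].copy(); c=imaging.snapshot("scene")[:,:,::-1].copy()
A=cv2.resize(a[130:310,160:420],None,fx=1.53,fy=1.53); C=cv2.resize(c[150:330,200:460],None,fx=1.53,fy=1.53)
H=np.zeros((590,800,3),np.uint8); H[:A.shape[0],:398]=A[:,:398]; H[:C.shape[0],400:798]=C[:,:398]
H[280:580,:400]=cv2.resize(a,(400,300)); H[280:580,400:]=cv2.resize(c,(400,300))
cv2.imwrite("pics/p7.png",H)
E
```

```text
40.2 [0.287  0.3305 0.2049] [ 3.141 -0.    -3.106] [ 0.73 -0.16  1.66  0.    1.64 -0.88] F [-0.51  0.17 -0.45] T [0.09 0.02 0.03] w 0.0579 0.0
```

View pics/p7.png

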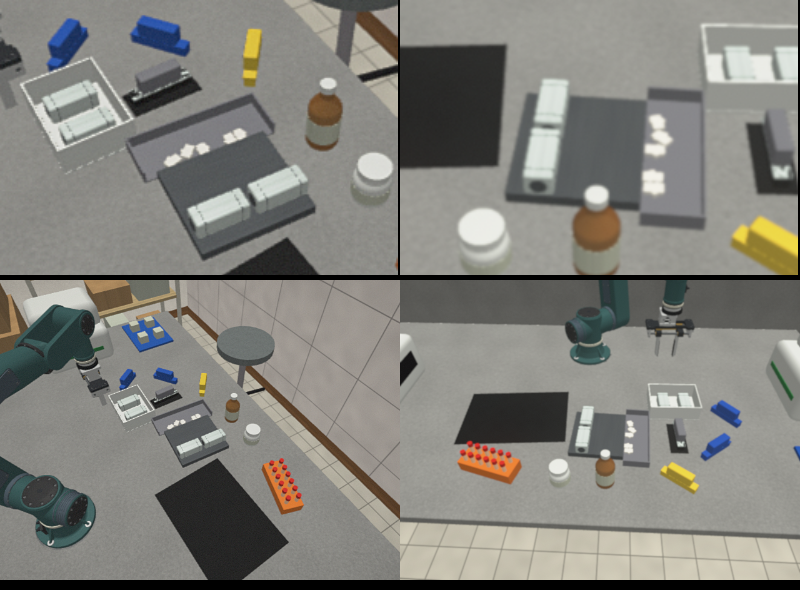

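The final view shows two hollow cartridges in the bin and two solid ones flat and separate on the deck. All five chips are in the trough, the scraper is on its pad, and the bottle, jar and rack look undisturbed. Handing in.

```bash
python3 -c "
from bench import robot
print(robot.close_job())"
```

```text
the job is handed in; nothing more can be done
None
```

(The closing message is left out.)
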